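# Put the solder spool away in the stay-lidded case

### The job

Put the metal solder spool away in the plywood case: raise the lid until the folding stay on the case's left end drops past straight and locks, and let go so that the stay alone holds the lid. Stand the spool upright on the case's floor and let go, then take the stay by the grip at its knee, lift it past straight (the lid rises slightly) and fold the knee over towards the front, letting the lid down under control until it is fully shut. Do not let the lid drop, do not strain the stay by pulling the lid hard against it or pressing on the lid while it is locked, and leave the jar, cup and wood strip where they are.

Things in the scene. Friction and masses are not known exactly. Their poses are not given: they have to be found in the camera images.
- case: Open plywood case fixed to the bench, 220 (its x) x 200 (its y) x 90 mm high, walls and floor 10 mm. Origin: centre of its underside; x points from its front (handle side) to its hinge side, y to its left, z up; turned by up to 0.25 rad. The stay's foot pin is on the left end, 55 mm above the bench, some 24 mm in front of the middle, differing by 8 mm either way from case to case.
- lid (a joint): Lid angle, rad: 0 shut, grows as it opens. Plywood lid 225 x 200 x 12 mm, about 0.6 kg, hinged along the case's top edge on the +x side; only the stay holds it up. The stay comes straight (the most the lid can open) somewhere between 1.24 and 1.39 rad, different from case to case; locked, the lid rests on it 0.02 to 0.05 rad lower.
- stay_upper (a joint): Knee angle of the two-bar stay, rad: 0 (within 0.2) folded, lid shut; 2.72 bars in line; 3.07 locked: the knee has sagged below straight onto its stop by its own weight and the lid's load keeps it there. A pull of a few N up and frontward at the knee grip takes it back over straight; then the lid's weight drives it on (up to 10 N near shut) and it must be held back.
- stay_bush (a joint): How far the rubber-bushed foot of the stay is pulled out (+) or pushed in (-), m; 8 N per mm. Normal load with the lid resting on the locked stay is less than -0.001. More than 0.003 (24 N) either way strains the stay; at the lid handle that is some 11 N beyond what carries the lid.
- lid_handle (a point): Middle of the lid's steel bar handle: round bar 12 mm thick, 110 mm long, parallel to the hinge, its axis 40 mm above the lid's top face, on two posts 100 mm apart. 190 mm from the hinge along the lid and 52 mm above the hinge line. x points to the hinge, y along the bar, z out of the lid, turning with it. The bar can turn between closed fingers.
- lid_hinge (a point): Middle of the hinge line, at the height of the case's rim (90 mm). At lid angle a the handle lies 190 cos a - 52 sin a mm in front of it (towards case -x) and 190 sin a + 52 cos a mm above it.
- knee_grip (a point): Middle of the grip at the stay's knee: a round black rod 14 mm thick, 52 mm long, level, pointing left (case +y), from 24 to 76 mm off the case's left wall; this point is 53 mm off it. It swings about the foot pin at a radius of 84.5 mm: from locked (about 25 mm above the rim) up, over and down to shut (by the front edge, 5 to 45 mm below the rim), 1.9 to 2.5 rad. It can turn in the fingers.
- case_floor (a point): Point on the case's inner floor (10 mm above the bench), midway between left and right and 62 mm in front of the middle: clear of the open lid from above. Same axes as the case.
- spool: Aluminium-coloured solder spool, loose, standing: 45 mm high, flanges 52 mm across at top and bottom, waist 42 mm, about 0.25 kg. Origin: centre of its underside, z along its axis.
- jar: Bystander: closed jar 52 mm across, 85 mm high, with a lid. Origin: centre of its underside.
- cup: Bystander: white ceramic cup 76 mm across, 90 mm high. Origin: centre of its underside.
- lath: Bystander: wood strip 160 x 30 x 18 mm lying on the bench. Origin: centre of its underside.
Not all that is in view belongs to the job. Of the things that look like the spool, take the one that is farthest from the robot's base at the start.

How it is judged:
By the outcome, as a careful person would: the job done as asked, in the order asked, and still so for the second after the job is handed in, with the robot touching nothing.
It also fails if it takes over 72 s, if anything falls off the work surface, if the arm or the gripper's body presses on something with over 40 N, if the wrist force passes 120 N, or if a joint passes its speed limit or range.

### The arm

A 6-joint arm with a two-finger parallel gripper is mounted at the origin on the work surface. World frame = base frame: x ahead of the robot, y to its left, z up, the work surface at z = 0. Lengths are in mm, angles in rad, forces in N, time in s.
With the tool pointing down it reaches from about 425 to 950 mm from the base axis. Payload 3.5 kg.
Tool frame: the origin (TCP) lies at the very end of the fingers, on their centre line; the grasp point (between the pads) lies 19 mm behind it; z points along the fingers, y is the line along which they close (so a half turn about z gives the same grasp; the last joint's range is limited). The gripper opens to 85 mm and grips with 20 to 120 N. Pads are 22 mm wide; open, the fingers measure 114 mm over their backs; the gripper's body (76 mm by 85 mm) begins 54 mm behind the grasp point. The pads swing forward as they close: fully open they stand 13 mm farther back than shut.
Start: joints at [1.105, 0.286, 1.577, -0, 1.279, -0.15], TCP at [209.603, 641.617, 231.325] pointing down, gripper open.
Joint ranges: [-2.77, 2.77], [-0.9, 2.22], [0.21, 2.48], [-1.53, 4.67], [0.24, 2.81], [-2.84, 2.84]. Speed limits (rad/s): [2.79, 2.79, 3.14, 3.14, 3.14, 3.14].

### API

Orientations are given as a 3x3 rotation matrix whose columns are the frame's x, y, z axes.
In Python, from rig import bot gives the robot as it stands.
- The arm moves only by the tool apply_moves, never from a script. Its argument "targets" is a list that holds one entry, the list of rows, each a list of 7 numbers: the shift along the tool's x, y, z in cm, then the turn, a rotation vector about the tool's x, y, z in degrees, then the opening, from 0 (shut) to 1 (fully open). A call has 1 to 10 rows; each row is the pose to reach, as a shift and turn from the pose commanded when the call began, along the tool's axes at that moment; what a row does not reach only later rows make up. A row lasts 1/10 s, in which the tool goes at most 50 mm and 8.59 degrees, less where a joint would pass 70% of its speed; a pose out of reach is approached as far as the arm can. A call with a gripper value outside its range is refused whole. The fingers move at their own pace and stop on an object; "grip_force" is the grip in N (left out, the last holds). Time passes only in rows, so rows that repeat a pose let the fingers close. It gives the time, the measured TCP pose, the force, the opening and the grip force at its end, in the units of the state.
- bot.sense(): the state, without advancing time (a new reading comes with each control period).
- bot.grab_frame(name): name is "scene" or "top" or "wrist"; returns a dict with "pixels" (384x512x3 uint8, red, green, blue), "intrinsics" (3x3 intrinsics, pixels), "D" ([k1, k2, p1, p2, k3] as OpenCV has them; the pictures are not rectified), "R" (3x3) and "t" (3): a world point X has camera coordinates R X + t. Camera axes: x right, y down, z forward; pixel columns grow to the right and rows downward; lengths in mm; the calibration is good to about 2 mm. A picture is of the moment at which its call begins. There is no depth.
- bot.job_done(): hands the job in; it is judged then, once.
The state is a dict: "t": time; "joints": joint angles; "joint_velocities": joint speeds; "tau": joint torques, N m; "tool_pos": TCP position; "ee_rot": TCP orientation; "ft_force": force on the tool from outside, world axes, zero at the start; "ft_torque": the same for the moment, N m; "gripper_width": opening from 0.0 (shut) to 1.0 (fully open); "grasp_force": force on a finger pad.
Only numpy, scipy, OpenCV 4.12 (cv2) and the standard library are available. Lean on these libraries where they do the work, as an engineer would, in place of code of your own. Each camera call takes 0.05 s, during which the arm holds its last target. There are 200 camera calls.

## Working session

There is one attempt and no reset: what is moved stays moved. The work goes in short steps, Python scripts to look and compute and a tool call to move; the robot and the scene stay as the last step left them, time stands still between calls to the robot, and variables do not carry over. Pictures are saved under pics/ and viewed, at most 10 in all, crops included, and the job is handed in when it is done.

Besides the shell and the picture viewer there is one more tool, called after "Call:" as a command line: name --argument value ..., lists and objects as JSON in quotes. apply_moves: Moves the arm, as the interface text tells. Its arguments: {"type":"object","properties":{"targets":{"type":"array"},"grip_force":{"type":"number"}},"required":["targets"]}

```bash
mkdir -p pics; ls; python3 - <<'E'
from rig import bot
import cv2,numpy as np,pickle
F={}
for n in("scene","top","wrist"):
    f=bot.grab_frame(n);F[n]=f
    cv2.imwrite(f"pics/{n}0.png",f["pixels"][:,:,::-1])
    print(n,np.round(f["intrinsics"],1).tolist(),f["D"],np.round(-np.array(f["R"]).T@f["t"]),)
pickle.dump(F,open("f0.pkl","wb"))
s=bot.sense();print(s["t"],np.round(s["tool_pos"],1),np.round(s["ee_rot"],3).tolist(),s["ft_force"],s["gripper_width"])
a=cv2.resize(F["scene"]["pixels"],(800,600))[:,:,::-1];cv2.imwrite("pics/sceneL.png",a)
a=cv2.resize(F["top"]["pixels"],(800,600))[:,:,::-1];cv2.imwrite("pics/topL.png",a)
E
```

```text
pics
scene [[376.4, 0.0, 250.1], [0.0, 376.4, 189.3], [0.0, 0.0, 1.0]] [-0.05951062  0.          0.          0.          0.        ] [1251.  294.  819.]
top [[381.1, 0.0, 255.3], [0.0, 381.1, 187.9], [0.0, 0.0, 1.0]] [-0.10709107  0.          0.          0.          0.        ] [ 342.   46. 1125.]
wrist [[317.0, 0.0, 257.6], [0.0, 317.0, 188.2], [0.0, 0.0, 1.0]] [-0.01758829  0.          0.          0.          0.        ] [140. 664. 373.]
0.15 [209.4 641.2 230.2] [[-0.951, 0.311, -0.001], [0.311, 0.951, -0.002], [0.0, -0.002, -1.0]] [-0.03182327 -0.43727184  0.69715708] 1.000093406877341
```

View pics/sceneL.png

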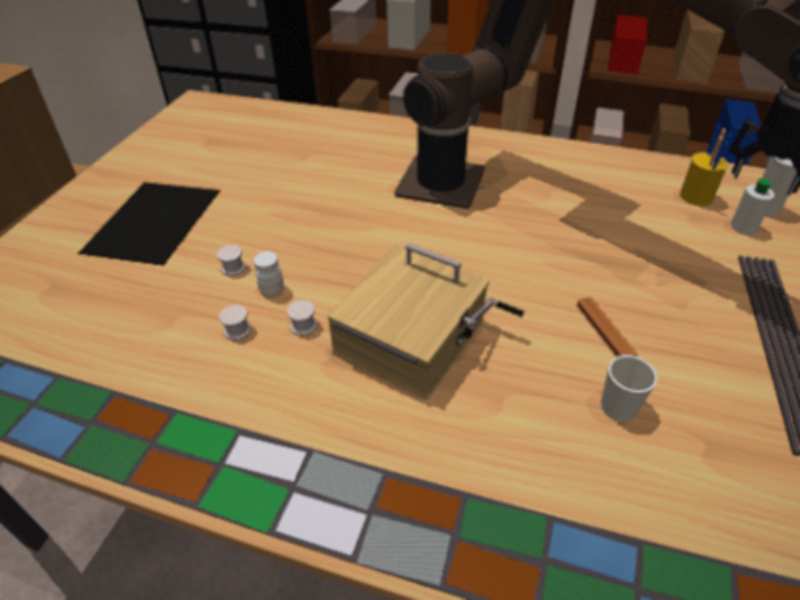

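View pics/topL.png

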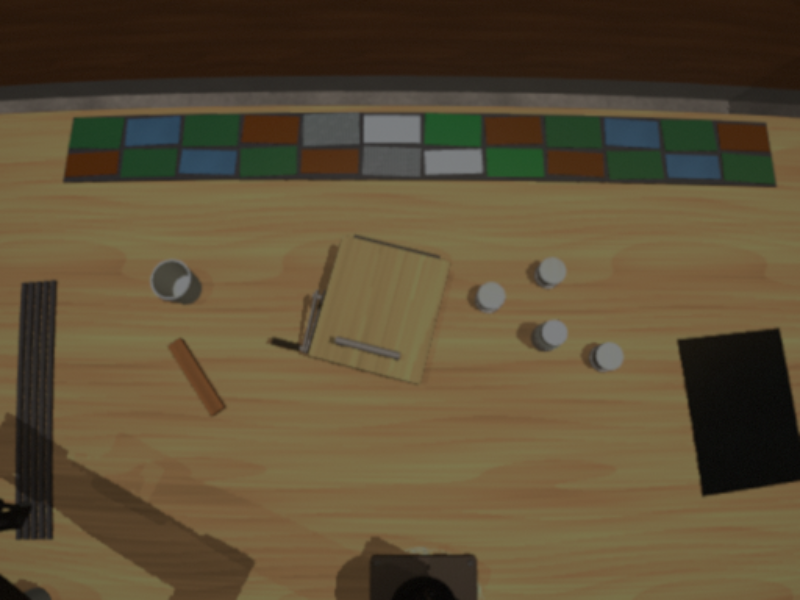

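Lookalikes (top view, 800x600 pixels): metal-coloured cylinders at (490,296), (551,271) and (607,357), plus the jar at (550,335), which is taller. Next I'll measure them and zoom in on the case.

```bash
cat > h.py <<'E'
import numpy as np,cv2,pickle
from rig import bot
def cam(f): return np.array(f["intrinsics"]),np.array(f["D"]),np.array(f["R"]),np.array(f["t"]).ravel()
def ray(f,uv):
    K,D,R,t=cam(f);p=cv2.undistortPoints(np.array([[uv]],float),K,D)[0,0]
    return -R.T@t,R.T@np.array([p[0],p[1],1])
def onz(f,uv,z):
    o,d=ray(f,uv);return o+d*(z-o[2])/d[2]
def proj(f,X):
    K,D,R,t=cam(f);return cv2.projectPoints(np.array(X,float).reshape(-1,1,3),cv2.Rodrigues(R)[0],t,K,D)[0][:,0]
def tri(obs):
    A=np.zeros((3,3));b=np.zeros(3)
    for f,uv in obs:
        o,d=ray(f,uv);d/=np.linalg.norm(d);P=np.eye(3)-np.outer(d,d);A+=P;b+=P@o
    X=np.linalg.solve(A,b);return X,[np.round(proj(f,X)[0]-uv,1).tolist() for f,uv in obs]
def rel(Xw,s=None):
    "world TCP target -> shift in tool axes, cm"
    s=s or bot.sense();return np.round(np.array(s["ee_rot"]).T@(np.array(Xw)-s["tool_pos"])/10,2)
E
python3 - <<'E'
from h import *
F=pickle.load(open("f0.pkl","rb"))
for n in("top","scene"):
    im=F[n]["pixels"];hsv=cv2.cvtColor(im,cv2.COLOR_RGB2HSV)
    m=((hsv[...,1]<50)&(hsv[...,2]>(80 if n=="top" else 110))).astype(np.uint8)
    N,L,S,C=cv2.connectedComponentsWithStats(m)
    for i in range(1,N):
        if S[i,4]>20 and S[i,4]<3000:
            x=onz(F[n],C[i],45);print(n,np.round(C[i],1),S[i].tolist(),np.round(x),round(np.hypot(*x[:2])), hsv[L==i].mean(0).round())
f=F["top"]["pixels"][140:255,185:300,::-1];g=F["scene"]["pixels"][150:255,205:340,::-1]
a=cv2.resize(f,(460,460),interpolation=cv2.INTER_CUBIC);b=cv2.resize(g,None,fx=4,fy=4,interpolation=cv2.INTER_CUBIC)
cv2.imwrite("pics/ca.png",cv2.convertScaleAbs(a,alpha=1.5));cv2.imwrite("pics/cb.png",b)
E
```

```text
top [191.4  63. ] [60, 59, 263, 10, 1880] [967. 249.  45.] 999 [15. 41. 89.]
top [381.8  64.7] [324, 60, 131, 11, 827] [ 968. -356.   45.] 1032 [15. 42. 89.]
top [27.7 66.6] [0, 63, 57, 9, 326] [970. 796.  45.] 1255 [15. 40. 85.]
top [461.   67.5] [456, 65, 10, 7, 51] [ 969. -623.   45.] 1152 [15. 41. 83.]
top [211.9  82.1] [195, 72, 35, 21, 654] [901. 182.  45.] 919 [76.  9. 85.]
top [250.4  82.2] [233, 73, 36, 19, 666] [900.  62.  45.] 902 [102.   8. 122.]
top [250.2 102.7] [232, 94, 37, 18, 592] [831.  62.  45.] 834 [65.  4. 86.]
top [289.8 103.1] [271, 95, 38, 17, 584] [831. -59.  45.] 833 [ 98.   7. 122.]
top [353.  173.5] [345, 165, 17, 19, 242] [ 610. -241.   45.] 656 [ 31.  16. 122.]
top [111.1 180.2] [96, 166, 26, 26, 231] [587. 471.  45.] 753 [ 46.  14. 109.]
top [313.7 189.6] [305, 181, 18, 19, 261] [ 561. -124.   45.] 575 [ 35.  13. 122.]
top [354.4 212.9] [347, 205, 16, 19, 228] [ 493. -240.   45.] 549 [ 78.   8. 122.]
top [194.9 221. ] [192, 217, 6, 8, 24] [469. 217.  45.] 517 [15. 38. 89.]
top [234.8 222.2] [215, 216, 41, 13, 130] [466. 103.  45.] 477 [16. 35. 99.]
top
[... 1301 characters left out ...]
 -102.   45.] 620 [  7.  29. 129.]
scene [150.9 213.8] [144, 210, 16, 7, 36] [ 658. -212.   45.] 691 [  7.  28. 126.]
scene [404.4 239.7] [389, 227, 31, 25, 246] [546. 471.  45.] 722 [ 16.  24. 147.]
scene [169.8 292.9] [144, 279, 52, 29, 954] [870. -45.  45.] 871 [137.   9. 197.]
scene [217.3 307.1] [190, 289, 54, 37, 1143] [870.  75.  45.] 873 [ 75.   7. 133.]
scene [ 39.2 327.4] [0, 297, 79, 69, 2268] [1041. -285.   45.] 1080 [ 10.  43. 122.]
scene [205.5 334.6] [176, 315, 59, 41, 1450] [939.  75.  45.] 942 [133.  11. 198.]
scene [258.7 351.4] [229, 330, 59, 44, 1702] [939. 194.  45.] 959 [ 81.   6. 132.]
scene [ 14.1 366.8] [0, 336, 41, 48, 1095] [1132. -277.   45.] 1165 [ 10.  43. 125.]
```

View pics/ca.png

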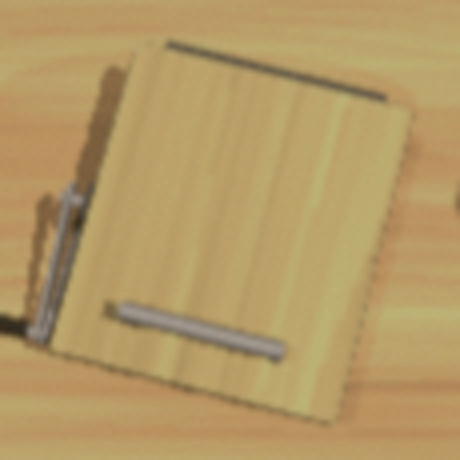

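View pics/cb.png

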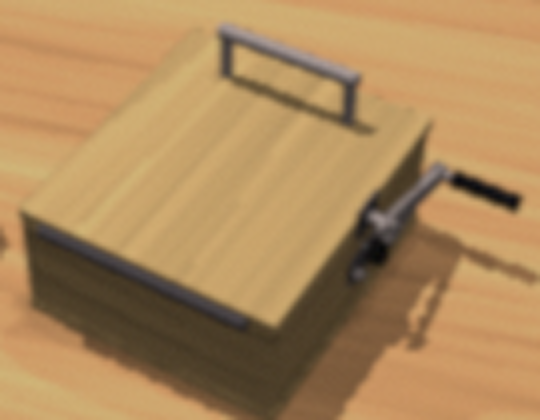

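The top crop shows the lid with its bar handle from (118,309) to (284,351), lid corners at about (55,347), (335,422) and (412,108), and the stay's knee grip at (0–40,325). The scene crop shows the bar from (222,31) to (357,79) and the black grip from (452,178) to (520,205).

```bash
python3 - <<'E'
from h import *
F=pickle.load(open("f0.pkl","rb"));T,S=F["top"],F["scene"]
a=lambda u,v:np.array([185+(u+.5)/4-.5,140+(v+.5)/4-.5]);b=lambda u,v:np.array([205+(u+.5)/4-.5,150+(v+.5)/4-.5])
L=tri([(T,a(118,309)),(S,b(357,79))]);R=tri([(T,a(284,351)),(S,b(222,31))]);print(L,R)
l,r=onz(T,a(118,309),142),onz(T,a(284,351),142);print(l,r,np.linalg.norm(l-r),(l+r)/2)
d=l-r;print("yaw bar",np.arctan2(-d[0],d[1]))
for n,p in dict(fl=(55,347),fr=(335,422),hr=(412,108),hl=(143,40)).items(): print(n,np.round(onz(T,a(*p),102),1))
for n,p in dict(hr=(22,213),hl=(276,328),fl=(430,125)).items(): print("scene",n,np.round(onz(S,b(*p),102),1))
# spool
t=tri([(T,[353,173.5]),(S,[148.8,201.5])]);print("spool",t)
# grip: black at scene
m=(T["pixels"].max(2)<45);ys,xs=np.nonzero(m[205:230,160:200]);print("grip px top",xs.min()+160,xs.max()+160,ys.mean()+205)
for x in range(170,202,3):
    c=T["pixels"][210:232,x].max(1);print(x,210+c.argmin(),c.min())
print("scene grip end/knee",b(520,205),b(452,178))
E
```

```text
(array([468.34274133, 151.37147697, 143.57110837]), [[0.3, -0.1], [0.3, -0.0]]) (array([441.60154342,  44.85035069, 140.76762277]), [[-0.2, 0.1], [-0.2, -0.0]])
[468.38674557 152.21134423 142.        ] [441.62570355  44.3269359  142.        ] 111.15394248616043 [455.00622456  98.26914006 142.        ]
yaw bar -0.24314527501643765
fl [447.5 198.5 102. ]
fr [398.4  10.1 102. ]
hr [614.7 -44.  102. ]
hl [663.2 143.9 102. ]
scene hr [618.9 -40.3 102. ]
scene hl [665.3 148.5 102. ]
scene fl [454.2 202.6 102. ]
spool (array([ 611.90528669, -243.72647035,   40.05582383]), [[0.3, -0.1], [0.3, 0.1]])
grip px top 175 190 219.95454545454547
170 219 111
173 219 72
176 218 37
179 219 37
182 220 35
185 220 36
188 221 36
191 221 51
194 225 78
197 223 70
200 211 68
scene grip end/knee [334.625 200.875] [317.625 194.125]
```

The spool is the one at world (612,-243), 656 mm from the base; the others are at 575 and 565 mm. I'll move above the lid handle with the fingers closing along case x, and check the stay geometry from the first pictures.

Call:
apply_moves --targets '[[[-4,-4.4,0.2,0,0,8.5],[-8,-8.8,0.4,0,0,17],[-12,-13.2,0.6,0,0,25.5],[-16,-17.6,0.8,0,0,34],[-20,-22,1,0,0,42.5],[-24,-26.4,1,0,0,51],[-28,-30.8,1,0,0,59.5],[-32,-35,1,0,0,68],[-35.5,-38.7,1,0,0,76],[-38,-41.5,1,0,0,83]]]'

```text
invalid input
```

```bash
cat >> h.py <<'E'
yaw=-0.247;ex=np.array([np.cos(yaw),np.sin(yaw),0]);ey=np.array([-np.sin(yaw),np.cos(yaw),0]);ez=np.array([0,0,1.])
handle=np.array([455.,98,142]);hinge=handle+190*ex-52*ez;case=hinge-110*ex-90*ez
def C(X): d=np.array(X)-case;return np.round([d@ex,d@ey,d[2]],1)
def W(c): return case+c[0]*ex+c[1]*ey+c[2]*ez
E
python3 - <<'E'
from h import *
F=pickle.load(open("f0.pkl","rb"));T,S=F["top"],F["scene"]
X,e=tri([(T,[182.2,219.8]),(S,[326,197.5])]);print("grip shut",C(X),e,"case",case,"hinge",hinge)
f=bot.grab_frame("wrist");cv2.imwrite("pics/w1.png",f["pixels"][:,:,::-1]);pickle.dump(f,open("w1.pkl","wb"))
s=bot.sense();print(s["t"],np.round(s["tool_pos"],1),s["ee_rot"],s["ft_force"])
print(rel(handle+[0,0,60],s), "bar ends predicted", proj(f,[handle+55*ey,handle-55*ey]))
E
```

```text
grip shut [-102.9  150.7   64.2] [[0.2, -0.0], [0.2, -0.0]] case [532.57202179  78.44031096   0.        ] hinge [639.23355175  51.54573852  90.        ]
0.2 [209.4 641.3 230.4] [[-9.50536081e-01  3.10613346e-01 -7.12349189e-04]
 [ 3.10614059e-01  9.50535138e-01 -1.36320313e-03]
 [ 2.53683850e-04 -1.51703943e-03 -9.99998817e-01]] [ 0.24288042 -0.54037766  1.05703334]
[-40.22 -44.01   2.9 ] bar ends predicted [[ -70.97935859  518.28406628]
 [-155.93370377  517.57876683]]
```

View pics/w1.png

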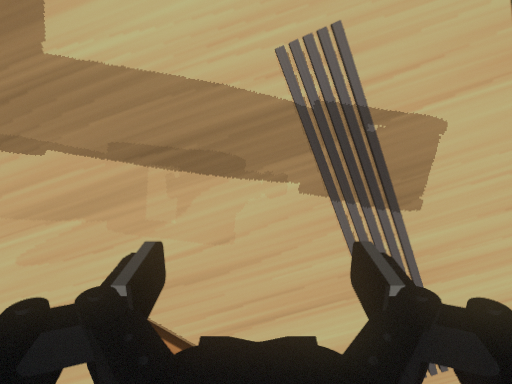

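The call was refused because I left out the opening column, so the arm hasn't moved. The wrist picture still shows the bench at the start pose, with the grille bars around (350,150) and the fingers at (150,270) and (370,270).

Call:
apply_moves --targets '[[[-4,-4.4,0.2,0,0,8.5,1],[-8,-8.8,0.4,0,0,17,1],[-12,-13.2,0.6,0,0,25.5,1],[-16,-17.6,0.8,0,0,34,1],[-20,-22,1,0,0,42.5,1],[-24,-26.4,1,0,0,51,1],[-28,-30.8,1,0,0,59.5,1],[-32,-35,1,0,0,68,1],[-35.5,-38.7,1,0,0,76,1],[-38,-41.5,1,0,0,83,1]]]'

```text
t: 1.2
tool_pos: [416.1, 184.4, 221.6]
ee_rot: [[0.197, 0.98, 0.001], [0.98, -0.197, 0.0], [0.0, 0.001, -1.0]]
ft_force: [0.7, 0.5, -0.6]
gripper_width: 1.002
grasp_force: 0.0
```

```bash
python3 - <<'E'
from h import *
f=bot.grab_frame("wrist");cv2.imwrite("pics/w2.png",f["pixels"][:,:,::-1]);pickle.dump(f,open("w2.pkl","wb"))
s=bot.sense();R=np.array(s["ee_rot"]);print(s["t"],np.round(s["tool_pos"],1),R.round(4).tolist(),s["ft_force"])
print(rel(handle+[0,0,40],s), "bar ends predicted", proj(f,[handle+55*ey,handle-55*ey]))
Rd=np.column_stack([ey,ex,-ez]);print(np.degrees(cv2.Rodrigues(R.T@Rd)[0].ravel()))
E
```

```text
1.25 [419.2 178.4 221.7] [[0.2068, 0.9784, 0.0029], [0.9784, -0.2068, -0.0051], [-0.0044, 0.0039, -1.0]] [ 3.36150677 -3.56862924 -0.26756076]
[-7.11  5.15  4.02] bar ends predicted [[334.96179205 224.56368599]
 [319.82371717 342.68476629]]
[0.22900709 0.24560469 2.215119  ]
```

View pics/w2.png

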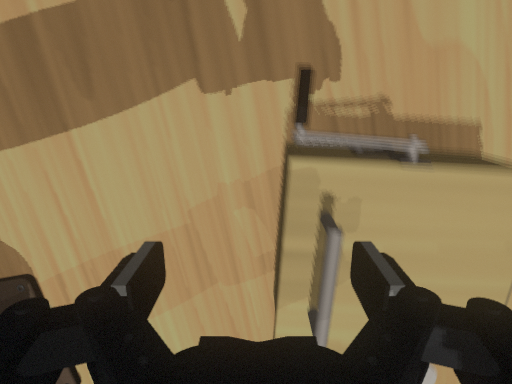

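The handle bar is at (333,228) to (320,345), which matches the prediction to within about 3 px. The knee grip is at (303,95). I'll settle and then re-measure.

Call:
apply_moves --targets '[[[0,0,0,0,0,0,1],[0,0,0,0,0,0,1]]]'

```text
t: 1.45
tool_pos: [415.6, 186.3, 221.3]
ee_rot: [[0.193, 0.981, -0.001], [0.981, -0.193, 0.0], [0.0, -0.001, -1.0]]
ft_force: [0.1, 0.7, -0.7]
gripper_width: 0.994
grasp_force: 0.0
```

```bash
cat >> h.py <<'E'
def status(X,Rd):
    s=bot.sense();R=np.array(s["ee_rot"]);print("t",round(s["t"],2),"tcp",np.round(s["tool_pos"],1),"case",C(s["tool_pos"]),"ft",np.round(s["ft_force"],1),"w",round(s["gripper_width"],3),"gf",round(s["grasp_force"],1))
    print("shift cm",rel(X,s),"turn",np.round(np.degrees(cv2.Rodrigues(R.T@Rd)[0].ravel()),2))
RA=np.column_stack([ey,ex,-ez])   # fingers close along case x, camera left
RB=np.column_stack([-ex,ey,-ez])  # fingers close along case y, camera front
E
python3 - <<'E'
from h import *
status(handle+[0,0,-19],RA)
E
```

```text
t 1.45 tcp [415.6 186.3 221.3] case [-139.8   76.   221.3] ft [ 0.1  0.7 -0.7] w 0.994 gf 0.0
shift cm [-7.91  5.57  9.82] turn [-0.04 -0.02  3.04]
```

Call:
apply_moves --targets '[[[-2.5,1.8,1,0,0,1,1],[-5.5,3.9,2,0,0,2,1],[-7.3,5.2,3.2,0,0,3,1],[-7.9,5.55,5,0,0,3.05,1],[-7.9,5.55,7,0,0,3.05,1],[-7.9,5.55,8.7,0,0,3.05,0.8],[-7.9,5.55,9.6,0,0,3.05,0.6],[-7.9,5.55,9.8,0,0,3.05,0.4],[-7.9,5.55,9.8,0,0,3.05,0.3]]]' --grip_force 25

```text
t: 2.35
tool_pos: [455.0, 99.0, 123.6]
ee_rot: [[0.242, 0.97, -0.0], [0.97, -0.242, 0.0], [0.0, -0.0, -1.0]]
ft_force: [0.1, 0.3, 0.6]
gripper_width: 0.336
grasp_force: 0.0
```

Call:
apply_moves --targets '[[[0,0,0,0,0,0,0.15],[0,0,0,0,0,0,0],[0,0,0,0,0,0,0],[0,0,0,0,0,0,0],[0,0,0,0,0,0,0]]]'

```text
t: 2.85
tool_pos: [454.8, 98.8, 124.4]
ee_rot: [[0.245, 0.97, -0.001], [0.97, -0.245, 0.002], [0.001, -0.001, -1.0]]
ft_force: [-4.6, 3.6, 5.3]
gripper_width: 0.132
grasp_force: 24.9
```

```bash
python3 - <<'E'
from h import *
status(handle+[0,0,-19],RA)
for a in np.arange(0.05,1.3,.05): print(round(a,2),np.round([19-19*np.cos(a)+5.2*np.sin(a),-(19*np.sin(a)+5.2*np.cos(a)-5.2)],2))
E
```

```text
t 2.85 tcp [454.8  98.8 124.4] case [-80.4   0.7 124.4] ft [-4.6  3.6  5.3] w 0.132 gf 24.9
shift cm [-0.07  0.04  0.14] turn [-0.06 -0.08 -0.01]
0.05 [ 0.28 -0.94]
0.1 [ 0.61 -1.87]
0.15 [ 0.99 -2.78]
0.2 [ 1.41 -3.67]
0.25 [ 1.88 -4.54]
0.3 [ 2.39 -5.38]
0.35 [ 2.93 -6.2 ]
0.4 [ 3.52 -6.99]
0.45 [ 4.15 -7.75]
0.5 [ 4.82 -8.47]
0.55 [ 5.52 -9.16]
0.6 [ 6.25 -9.82]
0.65 [  7.02 -10.44]
0.7 [  7.82 -11.02]
0.75 [  8.64 -11.56]
0.8 [  9.49 -12.05]
0.85 [ 10.37 -12.51]
0.9 [ 11.26 -12.92]
0.95 [ 12.18 -13.28]
1.0 [ 13.11 -13.6 ]
1.05 [ 14.06 -13.87]
1.1 [ 15.02 -14.09]
1.15 [ 15.99 -14.27]
1.2 [ 16.96 -14.39]
1.25 [ 17.94 -14.47]
```

Call:
apply_moves --targets '[[[0.28,0,0,0,0,0,0],[0,0.13,-0.45,0,0,0,0],[0,0.28,-0.94,0,0,0,0],[0,0.61,-1.87,0,0,0,0],[0,0.99,-2.78,0,0,0,0],[0,1.41,-3.67,0,0,0,0],[0,1.88,-4.54,0,0,0,0],[0,2.39,-5.38,0,0,0,0],[0,2.93,-6.2,0,0,0,0],[0,3.52,-6.99,0,0,0,0]]]' --grip_force 25

```text
t: 3.85
tool_pos: [486.0, 90.8, 192.5]
ee_rot: [[0.245, 0.97, -0.01], [0.97, -0.245, 0.004], [0.001, -0.011, -1.0]]
ft_force: [-9.5, 5.1, -0.0]
gripper_width: 0.125
grasp_force: 24.5
```

```bash
python3 - <<'E'
from h import *
status(handle+[0,0,-19],RA)
f=lambda a:np.array([19-19*np.cos(a)+5.2*np.sin(a),-(19*np.sin(a)+5.2*np.cos(a)-5.2)])
for a0,A in((.4,np.arange(.45,.91,.05)),(.9,np.arange(.94,1.21,.03))):
  print(a0,[np.round(f(a)-f(a0),2).tolist() for a in A])
E
```

```text
t 3.85 tcp [486.   90.8 192.5] case [-48.2   0.7 192.5] ft [-9.5  5.1 -0. ] w 0.125 gf 24.5
shift cm [-0.07 -3.11  6.98] turn [-0.61 -0.06 -0.  ]
0.4 [[0.63, -0.76], [1.29, -1.48], [2.0, -2.18], [2.73, -2.83], [3.5, -3.45], [4.29, -4.03], [5.12, -4.57], [5.97, -5.06], [6.84, -5.52], [7.74, -5.93]]
0.9 [[0.73, -0.29], [1.29, -0.5], [1.85, -0.68], [2.41, -0.85], [2.98, -1.0], [3.56, -1.14], [4.14, -1.25], [4.72, -1.35], [5.31, -1.43], [5.9, -1.5]]
```

Call:
apply_moves --targets '[[[0,0.63,-0.76,0,0,0,0],[0,1.29,-1.48,0,0,0,0],[0,2.0,-2.18,0,0,0,0],[0,2.73,-2.83,0,0,0,0],[0,3.5,-3.45,0,0,0,0],[0,4.29,-4.03,0,0,0,0],[0,5.12,-4.57,0,0,0,0],[0,5.97,-5.06,0,0,0,0],[0,6.84,-5.52,0,0,0,0],[0,7.74,-5.93,0,0,0,0]]]'

```text
t: 4.85
tool_pos: [563.9, 71.2, 256.7]
ee_rot: [[0.244, 0.97, -0.001], [0.97, -0.244, 0.001], [0.001, -0.001, -1.0]]
ft_force: [-7.0, 2.6, 1.8]
gripper_width: 0.125
grasp_force: 24.7
```

Call:
apply_moves --targets '[[[0,0.73,-0.29,0,0,0,0],[0,1.29,-0.5,0,0,0,0],[0,1.85,-0.68,0,0,0,0],[0,2.41,-0.85,0,0,0,0],[0,2.98,-1.0,0,0,0,0],[0,3.56,-1.14,0,0,0,0],[0,4.14,-1.25,0,0,0,0],[0,4.72,-1.35,0,0,0,0],[0,5.31,-1.43,0,0,0,0],[0,5.9,-1.5,0,0,0,0]]]'

```text
t: 5.85
tool_pos: [622.5, 56.4, 270.0]
ee_rot: [[0.244, 0.97, 0.003], [0.97, -0.244, 0.001], [0.001, 0.003, -1.0]]
ft_force: [-2.8, 3.3, 5.8]
gripper_width: 0.13
grasp_force: 26.6
```

Call:
apply_moves --targets '[[[0,0,0,0,0,0,0],[0,0,0,0,0,0,0]]]'

```text
t: 6.05
tool_pos: [622.7, 56.3, 270.0]
ee_rot: [[0.244, 0.97, 0.004], [0.97, -0.244, 0.001], [0.002, 0.004, -1.0]]
ft_force: [-1.6, 4.0, 5.6]
gripper_width: 0.13
grasp_force: 26.6
```

```bash
cat >>h.py <<'E'
def lidang(s=None):
    c=C((s or bot.sense())["tool_pos"]);return np.pi-np.arctan2(c[2]+19-90,c[0]-110)-np.arctan2(52,190), np.hypot(c[2]+19-90,c[0]-110)
def ftcase():
    f=np.array(bot.sense()["ft_force"]);return np.round([f@ex,f@ey,f[2]],1)
E
python3 - <<'E'
from h import *
status(handle,RA);print(lidang(),ftcase())
f=bot.grab_frame("scene");cv2.imwrite("pics/s3.png",cv2.resize(f["pixels"][90:250,215:345,::-1],None,fx=3.5,fy=3.5,interpolation=cv2.INTER_CUBIC));pickle.dump(f,open("s3.pkl","wb"))
g=lambda a:np.array([19-19*np.cos(a)+5.2*np.sin(a),-(19*np.sin(a)+5.2*np.cos(a)-5.2)])
print([np.round(g(a)-g(1.21),2).tolist() for a in np.arange(1.22,1.45,.01)])
E
```

```text
t 6.05 tcp [622.7  56.3 270. ] case [ 92.8   0.6 270. ] ft [-1.6  4.   5.6] w 0.13 gf 26.6
shift cm [ -0.07 -17.33  12.73] turn [ 0.21 -0.09  0.01]
(np.float64(1.2174359165274726), np.float64(199.74193350420938)) [-2.5  3.5  5.6]
[[0.2, -0.02], [0.39, -0.03], [0.59, -0.05], [0.79, -0.06], [0.98, -0.07], [1.18, -0.08], [1.38, -0.08], [1.57, -0.08], [1.77, -0.09], [1.97, -0.09], [2.16, -0.08], [2.36, -0.08], [2.56, -0.07], [2.75, -0.07], [2.95, -0.06], [3.15, -0.04], [3.34, -0.03], [3.54, -0.01], [3.74, 0.01], [3.93, 0.02], [4.13, 0.05], [4.32, 0.07], [4.52, 0.1]]
```

View pics/s3.png

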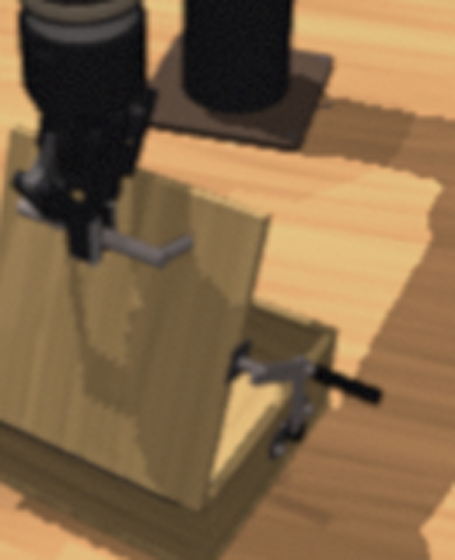

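The lid is at about 1.21 rad. The stay isn't straight yet: lid pin (240,358), knee (305,368), foot (280,450) and grip at about (347,383) in the crop. I'll advance in small steps, tracking the grip and the force.

Call:
apply_moves --targets '[[[0,0.2,0,0,0,0,0],[0,0.4,0,0,0,0,0],[0,0.6,-0.05,0,0,0,0],[0,0.8,-0.05,0,0,0,0],[0,0.8,-0.05,0,0,0,0]]]'

```text
t: 6.6
tool_pos: [630.6, 54.3, 270.2]
ee_rot: [[0.244, 0.97, 0.004], [0.97, -0.244, 0.0], [0.001, 0.004, -1.0]]
ft_force: [-1.4, 3.1, 5.3]
gripper_width: 0.124
grasp_force: 26.8
```

```bash
cat >>h.py <<'E'
xp=-19.
def grip(f,save=None):
    "find dark grip rod in scene frame; cast onto plane case y=150"
    im=f["pixels"];K=np.zeros(im.shape[:2],np.uint8)
    for th in np.arange(0.5,3.3,.05):
        q=proj(f,[W([xp+84.5*np.cos(th),y,55+84.5*np.sin(th)]) for y in(124,176)]);cv2.line(K,tuple(map(int,q[0].round())),tuple(map(int,q[1].round())),1,9)
    m=((im.max(2)<55)&(K>0)).astype(np.uint8)
    N,L,S,Ce=cv2.connectedComponentsWithStats(m)
    for i in np.argsort(-S[1:,4])[:3]+1:
        o,d=ray(f,Ce[i]);k=(150-(o-case)@ey)/(d@ey);c=C(o+k*d);print("grip",Ce[i].round(1),S[i].tolist(),c,"r",round(np.hypot(c[0]-xp,c[2]-55),1),"th",round(np.arctan2(c[2]-55,c[0]-xp),3))
E
python3 - <<'E'
from h import *
F=pickle.load(open("f0.pkl","rb"));grip(F["scene"]);grip(pickle.load(open("s3.pkl","rb")));grip(bot.grab_frame("scene"))
status(handle,RA);print(lidang(),ftcase())
E
```

```text
grip [296.7 212.3] [292, 205, 10, 16, 67] [ 96.1 150.  185.2] r 173.8 th 0.847
grip [326.  197.4] [318, 194, 16, 8, 40] [-102.7  150.    64.3] r 84.2 th 3.031
grip [297.7 200.7] [297, 200, 2, 2, 3] [ 96.7 150.  223.6] r 204.5 th 0.969
grip [313.1 199.3] [304, 194, 20, 11, 75] [ -0.6 150.  144.2] r 91.1 th 1.367
grip [297.2 213.5] [293, 210, 9, 7, 34] [ 92.1 150.  177.4] r 165.3 th 0.834
grip [292.  219.5] [292, 219, 1, 2, 2] [118.6 150.  182.1] r 187.3 th 0.746
grip [311.7 201.3] [303, 196, 19, 11, 79] [  7.7 150.  144.4] r 93.3 th 1.281
grip [297.2 213.7] [293, 211, 9, 6, 34] [ 92.3 150.  177. ] r 165.1 th 0.831
grip [292. 219.] [292, 219, 1, 1, 1] [118.9 150.  184. ] r 188.8 th 0.752
t 6.65 tcp [630.6  54.3 270.2] case [100.9   0.6 270.2] ft [-0.9  2.5  4.9] w 0.129 gf 26.8
shift cm [ -0.07 -18.15  12.74] turn [ 0.24 -0.08  0.01]
(np.float64(1.2580028138848949), np.float64(199.40774809420017)) [-1.5  2.2  4.9]
```

Call:
apply_moves --targets '[[[0,0.2,0,0,0,0,0],[0,0.4,0,0,0,0,0],[0,0.6,0,0,0,0,0],[0,0.6,0,0,0,0,0]]]'

```text
t: 7.05
tool_pos: [636.5, 52.8, 270.2]
ee_rot: [[0.244, 0.97, 0.005], [0.97, -0.244, 0.0], [0.001, 0.004, -1.0]]
ft_force: [-0.2, 2.7, 5.8]
gripper_width: 0.128
grasp_force: 26.9
```

```bash
python3 - <<'E'
from h import *
grip(bot.grab_frame("scene"));print(lidang(),ftcase())
E
```

```text
grip [310.4 202.9] [302, 198, 19, 11, 84] [ 15.9 150.  145.9] r 97.4 th 1.204
grip [297.2 213.8] [293, 211, 9, 6, 32] [ 91.8 150.  176.3] r 164.3 th 0.831
grip [292. 219.] [292, 219, 1, 1, 1] [118.9 150.  184. ] r 188.8 th 0.752
(np.float64(1.2885947034191458), np.float64(199.2225890806562)) [-1.9  2.6  5.6]
```

Call:
apply_moves --targets '[[[0,0.2,0,0,0,0,0],[0,0.4,0,0,0,0,0],[0,0.4,0,0,0,0,0]]]'

```text
t: 7.4
tool_pos: [640.4, 51.8, 270.0]
ee_rot: [[0.244, 0.97, 0.005], [0.97, -0.244, 0.0], [0.001, 0.004, -1.0]]
ft_force: [-0.2, 4.1, 6.5]
gripper_width: 0.126
grasp_force: 26.9
```

```bash
python3 - <<'E'
from h import *
grip(bot.grab_frame("scene"));print(lidang(),ftcase())
E
```

```text
grip [309.7 204.2] [301, 199, 20, 11, 85] [ 19.1 150.  143.9] r 96.7 th 1.166
grip [297.3 213.9] [293, 211, 9, 6, 31] [ 91.7 150.  175.9] r 163.9 th 0.829
grip [292. 219.] [292, 219, 1, 1, 1] [118.9 150.  184. ] r 188.8 th 0.752
(np.float64(1.3086788892600136), np.float64(199.00251254695254)) [-0.8  2.4  4.8]
```

Call:
apply_moves --targets '[[[0,0.2,0,0,0,0,0],[0,0.4,0,0,0,0,0],[0,0.4,0,0,0,0,0]]]'

```text
t: 7.75
tool_pos: [644.3, 50.8, 269.9]
ee_rot: [[0.244, 0.97, 0.005], [0.97, -0.244, 0.0], [0.001, 0.004, -1.0]]
ft_force: [0.2, 2.8, 5.0]
gripper_width: 0.124
grasp_force: 27.0
```

```bash
python3 - <<'E'
from h import *
grip(bot.grab_frame("scene"));print(lidang(),ftcase())
E
```

```text
grip [308.7 205.6] [300, 201, 20, 10, 84] [ 24.7 150.  143.8] r 99.0 th 1.113
grip [297.1 213.9] [293, 211, 9, 6, 29] [ 92.6 150.  176.6] r 165.0 th 0.828
grip [292. 219.] [292, 219, 1, 1, 1] [118.9 150.  184. ] r 188.8 th 0.752
(np.float64(1.3292892144508786), np.float64(198.9653738719378)) [-0.2  3.7  5.3]
```

Call:
apply_moves --targets '[[[0,0.15,0,0,0,0,0],[0,0.3,0,0,0,0,0],[0,0.3,0,0,0,0,0]]]'

```text
t: 8.1
tool_pos: [647.1, 50.1, 269.7]
ee_rot: [[0.244, 0.97, 0.004], [0.97, -0.244, 0.0], [0.001, 0.004, -1.0]]
ft_force: [-0.1, 3.0, 4.7]
gripper_width: 0.124
grasp_force: 27.0
```

```bash
python3 - <<'E'
from h import *
grip(bot.grab_frame("scene"));print(lidang(),ftcase())
E
```

```text
grip [308.  207.1] [299, 202, 20, 11, 88] [ 28.8 150.  142.4] r 99.6 th 1.07
grip [297.1 214. ] [293, 211, 9, 6, 28] [ 92.6 150.  176.4] r 164.9 th 0.827
grip [292. 219.] [292, 219, 1, 1, 1] [118.9 150.  184. ] r 188.8 th 0.752
(np.float64(1.3433713387564135), np.float64(198.95690488143407)) [-1.3  2.4  4.9]
```

Call:
apply_moves --targets '[[[0,0.15,0,0,0,0,0],[0,0.3,0,0,0,0,0],[0,0.3,0,0,0,0,0]]]'

```text
t: 8.45
tool_pos: [650.0, 49.4, 269.5]
ee_rot: [[0.244, 0.97, 0.004], [0.97, -0.244, 0.0], [0.001, 0.004, -1.0]]
ft_force: [0.9, 2.8, 5.6]
gripper_width: 0.132
grasp_force: 27.0
```

```bash
python3 - <<'E'
from h import *
grip(bot.grab_frame("scene"));print(lidang(),ftcase())
E
```

```text
grip [304.7 210.2] [293, 204, 25, 13, 113] [ 47.9 150.  148.6] r 115.1 th 0.95
grip [292. 219.] [292, 219, 1, 1, 1] [118.9 150.  184. ] r 188.8 th 0.752
(np.float64(1.3590128022472516), np.float64(198.80455226176286)) [-0.3  3.5  4.9]
```

Call:
apply_moves --targets '[[[0,0.15,0,0,0,0,0],[0,0.3,0.02,0,0,0,0],[0,0.3,0.02,0,0,0,0]]]'

```text
t: 8.8
tool_pos: [652.3, 48.8, 269.3]
ee_rot: [[0.244, 0.97, 0.002], [0.97, -0.244, 0.001], [0.001, 0.002, -1.0]]
ft_force: [-2.6, 3.1, 6.5]
gripper_width: 0.127
grasp_force: 27.2
```

```bash
python3 - <<'E'
from h import *
grip(bot.grab_frame("scene"));print(lidang(),ftcase())
E
```

```text
grip [302.8 215.4] [293, 206, 22, 17, 107] [ 56.8 150.  138.1] r 112.5 th 0.831
grip [292. 219.] [292, 219, 1, 1, 1] [118.9 150.  184. ] r 188.8 th 0.752
(np.float64(1.3701215580174422), np.float64(198.7388487437723)) [-2.3  3.1  6.8]
```

```bash
python3 - <<'E'
from h import *
f=bot.grab_frame("scene");pickle.dump(f,open("s4.pkl","wb"));print(ftcase(),lidang());grip(f)
a=cv2.resize(pickle.load(open("s3.pkl","rb"))["pixels"][160:250,260:340,::-1],None,fx=5,fy=5,interpolation=cv2.INTER_CUBIC)
b=cv2.resize(f["pixels"][160:250,260:340,::-1],None,fx=5,fy=5,interpolation=cv2.INTER_CUBIC)
cv2.imwrite("pics/s4.png",np.hstack([a,b]))
E
```

```text
[-2.6  2.4  6.3] (np.float64(1.3701215580174422), np.float64(198.7388487437723))
grip [303.  215.2] [293, 206, 22, 17, 110] [ 55.2 150.  137.1] r 110.7 th 0.836
```

View pics/s4.png

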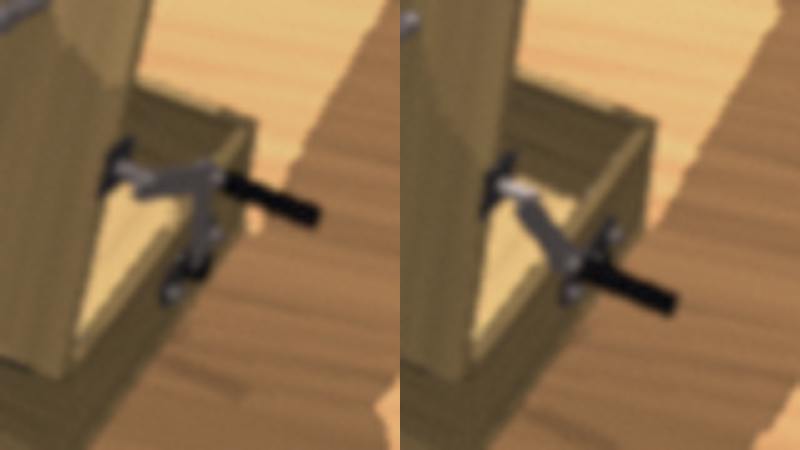

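The right half shows the knee dropped below straight: knee at (575,265), grip from (585,268) to (672,303). I'll ease the lid back until the stay carries it.

Call:
apply_moves --targets '[[[0,-0.15,-0.02,0,0,0,0],[0,-0.3,-0.02,0,0,0,0],[0,-0.3,-0.02,0,0,0,0]]]'

```text
t: 9.2
tool_pos: [649.2, 49.6, 269.5]
ee_rot: [[0.244, 0.97, 0.002], [0.97, -0.244, 0.0], [0.001, 0.002, -1.0]]
ft_force: [-0.9, 4.6, 6.1]
gripper_width: 0.125
grasp_force: 27.1
```

```bash
python3 - <<'E'
from h import *
grip(bot.grab_frame("scene"));print(lidang(),ftcase())
E
```

```text
grip [302.8 216.2] [294, 206, 20, 18, 100] [ 55.6 150.  133.9] r 108.6 th 0.813
grip [292. 219.] [292, 219, 1, 1, 1] [118.9 150.  184. ] r 188.8 th 0.752
(np.float64(1.354994040880149), np.float64(198.76189272594482)) [-2.1  3.6  6.1]
```

Call:
apply_moves --targets '[[[0,-0.1,0,0,0,0,0],[0,-0.2,0,0,0,0,0],[0,-0.2,0,0,0,0,0]]]'

```text
t: 9.55
tool_pos: [647.5, 50.0, 269.6]
ee_rot: [[0.244, 0.97, 0.003], [0.97, -0.244, 0.0], [0.001, 0.003, -1.0]]
ft_force: [-0.5, 3.1, 5.8]
gripper_width: 0.122
grasp_force: 27.1
```

```bash
python3 - <<'E'
from h import *
grip(bot.grab_frame("scene"));print(lidang(),ftcase())
E
```

```text
grip [302.6 216.6] [294, 206, 20, 19, 106] [ 57.2 150.  133.9] r 109.7 th 0.803
(np.float64(1.3459246835125933), np.float64(198.77756412633698)) [-1.4  4.   6.3]
```

Call:
apply_moves --targets '[[[0,-0.1,0,0,0,0,0],[0,-0.2,0,0,0,0,0],[0,-0.2,0,0,0,0,0]]]'

```text
t: 9.9
tool_pos: [646.2, 50.4, 269.7]
ee_rot: [[0.244, 0.97, 0.005], [0.97, -0.244, 0.0], [0.001, 0.005, -1.0]]
ft_force: [1.7, 2.3, 4.7]
gripper_width: 0.129
grasp_force: 27.1
```

```bash
python3 - <<'E'
from h import *
grip(bot.grab_frame("scene"));print(lidang(),ftcase())
E
```

```text
grip [302.6 216.5] [294, 205, 20, 20, 109] [ 57.4 150.  134.7] r 110.4 th 0.807
grip [292. 219.] [292, 219, 1, 1, 1] [118.9 150.  184. ] r 188.8 th 0.752
(np.float64(1.3393708696739188), np.float64(198.82680905753125)) [0.9 3.3 5.6]
```

The force has changed sign, so the stay now carries the lid. I'll release with a small opening and rise.

Call:
apply_moves --targets '[[[0,0.03,0,0,0,0,0.15],[0,0.03,0,0,0,0,0.2],[0,0.03,0,0,0,0,0.25],[0,0.03,0,0,0,0,0.25]]]'

```text
t: 10.35
tool_pos: [644.8, 49.8, 267.2]
ee_rot: [[0.245, 0.97, -0.001], [0.97, -0.245, -0.001], [-0.001, -0.001, -1.0]]
ft_force: [-0.5, 0.6, 0.7]
gripper_width: 0.249
grasp_force: 0.0
```

```bash
python3 - <<'E'
from h import *
f=bot.grab_frame("scene");grip(f);print(lidang(),ftcase());status(handle,RA);pickle.dump(f,open("s5.pkl","wb"))
E
```

```text
grip [302.6 216.7] [294, 206, 20, 19, 107] [ 56.9 150.  133.6] r 109.3 th 0.803
grip [292. 219.] [292, 219, 1, 1, 1] [118.9 150.  184. ] r 188.8 th 0.752
(np.float64(1.3331767936867536), np.float64(196.48562288371124)) [ 0.2  0.2 -0.1]
t 10.4 tcp [644.8  49.9 267.4] case [115.8  -0.3 267.4] ft [ 0.2  0.2 -0.1] w 0.252 gf 0.0
shift cm [  0.03 -19.57  12.56] turn [-0.05  0.04 -0.01]
```

Call:
apply_moves --targets '[[[0,0,-1.5,0,0,0,0.25],[0,0,-4,0,0,0,0.25],[0,0.3,-6.8,0,0,0,0.3],[-3,0.7,-8,0,0,-6,0.5],[-7,1.2,-8,0,0,-14,1],[-11.5,1.7,-8,0,0,-22,1],[-16,2.3,-7,0,0,-30,1],[-20.5,3,-3.5,0,0,-38,1],[-25,3.6,0.5,0,0,-46,1],[-28,4,4,0,0,-54,1]]]'

```text
t: 11.4
tool_pos: [616.9, -223.9, 240.0]
ee_rot: [[-0.645, 0.764, 0.004], [0.764, 0.645, -0.002], [-0.004, 0.001, -1.0]]
ft_force: [0.9, -0.3, -0.1]
gripper_width: 0.999
grasp_force: 0.0
```

Call:
apply_moves --targets '[[[0,0,0,0,0,0,1],[0,0,0,0,0,0,1]]]'

```text
t: 11.6
tool_pos: [616.2, -222.0, 238.3]
ee_rot: [[-0.638, 0.77, -0.001], [0.77, 0.638, 0.001], [0.001, -0.0, -1.0]]
ft_force: [-0.7, 0.5, 1.6]
gripper_width: 1.002
grasp_force: 0.0
```

```bash
python3 - <<'E'
from h import *
f=bot.grab_frame("wrist");pickle.dump(f,open("w6.pkl","wb"));cv2.imwrite("pics/w6.png",f["pixels"][:,:,::-1])
status(np.array([612,-242.5,10]),RB)
m=((f["pixels"].min(2)>120)&(np.ptp(f["pixels"].astype(int),2)<45)).astype(np.uint8)
N,L,S,Ce=cv2.connectedComponentsWithStats(m)
for i in range(1,N):
    if S[i,4]>150: print(Ce[i].round(),S[i].tolist(),onz(f,Ce[i],45).round(1))
print("pred",proj(f,[[612,-242.5,45],[475,-250,85],[561,-124,45]]).round())
s=pickle.load(open("s5.pkl","rb"));t=bot.grab_frame("top");pickle.dump(t,open("t5.pkl","wb"));grip(bot.grab_frame("scene"))
E
```

```text
t 11.65 tcp [ 617.2 -221.5  240.2] case [ 155.4 -270.1  240.2] ft [-0.3  0.1  1.2] w 1.006 gf 0.0
shift cm [-1.24 -1.77 23.02] turn [  0.04   0.12 -36.07]
[279.  57.] [254, 30, 52, 56, 2281] [ 563.1 -124.3   45. ]
[143.  92.] [118, 66, 51, 53, 2107] [ 477.5 -237.8   45. ]
[ 69. 153.] [45, 129, 48, 48, 1737] [ 450.3 -341.5   45. ]
[481. 181.] [438, 129, 74, 96, 3217] [817.4 -77.7  45. ]
[243. 176.] [220, 151, 47, 49, 1676] [ 611.8 -241.9   45. ]
pred [[243. 177.]
 [118. 101.]
 [278.  55.]]
grip [302.4 216.4] [293, 205, 21, 19, 101] [ 58.7 150.  136. ] r 112.2 th 0.806
grip [292.  219.5] [292, 219, 1, 2, 2] [118.6 150.  182.1] r 187.3 th 0.746
```

View pics/w6.png

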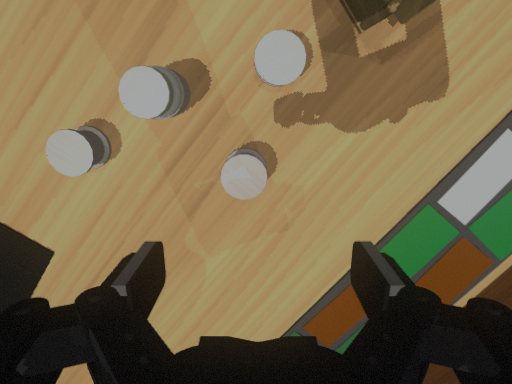

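The chosen spool is at (243,176), world (611.8,-241.9), and is the farthest of the three. The others are at (279,57) and (69,153), and the jar is at (143,92). Descending onto it.

Call:
apply_moves --targets '[[[-0.6,-0.9,2.5,0,0,-7,1],[-1.2,-1.7,6.5,0,0,-14,1],[-1.25,-1.8,10.5,0,0,-21,1],[-1.25,-1.8,14.5,0,0,-28,1],[-1.25,-1.8,18,0,0,-34,1],[-1.25,-1.8,20.5,0,0,-36,1],[-1.25,-1.8,22,0,0,-36,1],[-1.25,-1.8,22.8,0,0,-36,1],[-1.25,-1.8,23,0,0,-36,0.8],[-1.25,-1.8,23,0,0,-36,0.65]]]' --grip_force 40

```text
t: 12.75
tool_pos: [611.9, -243.0, 10.0]
ee_rot: [[-0.97, 0.244, 0.002], [0.244, 0.97, -0.001], [-0.003, -0.001, -1.0]]
ft_force: [0.7, -0.2, -0.3]
gripper_width: 0.691
grasp_force: 0.0
```

Call:
apply_moves --targets '[[[0,0,0,0,0,0,0.4],[0,0,0,0,0,0,0.4],[0,0,0,0,0,0,0.4],[0,0,0,0,0,0,0.4]]]'

```text
t: 13.15
tool_pos: [612.1, -243.1, 10.5]
ee_rot: [[-0.97, 0.245, 0.003], [0.245, 0.97, -0.001], [-0.003, -0.0, -1.0]]
ft_force: [0.4, 2.0, 6.4]
gripper_width: 0.587
grasp_force: 41.8
```

```bash
python3 - <<'E'
from h import *
status(W([-52,0,180]),RB)
E
```

```text
t 13.15 tcp [ 612.1 -243.1   10.5] case [ 155.7 -292.4   10.5] ft [0.4 2.  6.4] w 0.587 gf 41.8
shift cm [ 20.72  29.23 -17.03] turn [-0.03  0.2  -0.01]
```

Call:
apply_moves --targets '[[[0,0,-1.5,0,0,0,0.4],[0,0,-4.5,0,0,0,0.4],[1.5,0,-8.5,0,0,0,0.4],[4.5,0.8,-12.5,0,0,0,0.4],[8.5,2,-15.5,0,0,0,0.4],[12.5,4,-17,0,0,0,0.4],[16.5,6.5,-17,0,0,0,0.4],[19.5,10,-17,0,0,0,0.4],[20.5,14,-17,0,0,0,0.4],[20.7,18,-17,0,0,0,0.4]]]'

```text
t: 14.15
tool_pos: [451.6, -16.1, 177.9]
ee_rot: [[-0.969, 0.246, -0.001], [0.246, 0.969, -0.0], [0.001, -0.001, -1.0]]
ft_force: [0.9, 0.1, -3.5]
gripper_width: 0.582
grasp_force: 42.4
```

Call:
apply_moves --targets '[[[0.1,4,0,0,0,0,0.4],[0.1,7.5,0,0,0,0,0.4],[0.1,10,0,0,0,0,0.4],[0.1,11,0,0,0,0,0.4],[0.1,11,0,0,0,0,0.4],[0.1,11,0,0,0,0,0.4]]]'

```text
t: 14.75
tool_pos: [479.3, 88.7, 178.0]
ee_rot: [[-0.97, 0.244, -0.001], [0.244, 0.97, -0.001], [0.001, -0.001, -1.0]]
ft_force: [0.2, 0.4, -3.3]
gripper_width: 0.585
grasp_force: 42.5
```

```bash
python3 - <<'E'
from h import *
status(W([-52,0,21]),RB)
grip(bot.grab_frame("scene"))
E
```

```text
t 14.75 tcp [479.3  88.7 178. ] case [-54.2  -3.1 178. ] ft [ 0.2  0.4 -3.3] w 0.585 gf 42.5
shift cm [-0.23  0.33 15.7 ] turn [-0.06 -0.05  0.  ]
grip [302.5 216.4] [293, 204, 21, 21, 110] [ 57.8 150.  135.3] r 111.1 th 0.808
grip [292.  219.5] [292, 219, 1, 2, 2] [118.6 150.  182.1] r 187.3 th 0.746
```

Call:
apply_moves --targets '[[[-0.2,0.3,2,0,0,0,0.4],[-0.2,0.3,5.5,0,0,0,0.4],[-0.2,0.3,9,0,0,0,0.4],[-0.2,0.3,12,0,0,0,0.4],[-0.2,0.3,14,0,0,0,0.4],[-0.2,0.3,15,0,0,0,0.4],[-0.2,0.3,15.4,0,0,0,0.4],[-0.2,0.3,15.6,0,0,0,0.4],[-0.2,0.3,15.6,0,0,0,0.4]]]'

```text
t: 15.7
tool_pos: [483.5, 91.5, 23.4]
ee_rot: [[-0.97, 0.245, 0.002], [0.245, 0.97, -0.0], [-0.002, 0.0, -1.0]]
ft_force: [0.2, 0.1, -2.7]
gripper_width: 0.584
grasp_force: 42.5
```

```bash
python3 - <<'E'
from h import *
status(W([-52,0,20]),RB)
E
```

```text
t 15.7 tcp [483.5  91.5  23.4] case [-50.8   0.7  23.4] ft [ 0.2  0.1 -2.7] w 0.584 gf 42.5
shift cm [ 0.12 -0.07  0.34] turn [ 0.02  0.11 -0.01]
```

Call:
apply_moves --targets '[[[0,0,0.1,0,0,0,0.4],[0,0,0.2,0,0,0,0.4],[0,0,0.2,0,0,0,0.4]]]'

```text
t: 16.0
tool_pos: [482.7, 91.9, 20.8]
ee_rot: [[-0.97, 0.244, 0.001], [0.244, 0.97, -0.0], [-0.001, 0.0, -1.0]]
ft_force: [0.6, 0.2, -3.6]
gripper_width: 0.585
grasp_force: 42.6
```

Call:
apply_moves --targets '[[[0,0,0.1,0,0,0,0.4],[0,0,0.15,0,0,0,0.4]]]'

```text
t: 16.2
tool_pos: [482.8, 91.9, 20.5]
ee_rot: [[-0.97, 0.244, -0.001], [0.244, 0.97, -0.0], [0.001, -0.0, -1.0]]
ft_force: [-6.4, 0.6, 11.5]
gripper_width: 0.584
grasp_force: 43.2
```

Call:
apply_moves --targets '[[[0,0,-0.1,0,0,0,0.5],[0,0,-0.1,0,0,0,0.65],[0,0,-0.1,0,0,0,0.8],[0,0,-0.1,0,0,0,0.8],[0,0,-0.8,0,0,0,0.8],[0,0,-2.5,0,0,0,0.8],[0,0,-6,0,0,0,0.8],[0,0,-10.5,0,0,0,0.8],[0,0,-15,0,0,0,0.8],[0,0,-18,0,0,0,0.8]]]'

```text
t: 17.2
tool_pos: [483.7, 91.8, 203.2]
ee_rot: [[-0.97, 0.244, 0.005], [0.244, 0.97, -0.0], [-0.005, 0.001, -1.0]]
ft_force: [1.2, -0.4, 0.8]
gripper_width: 0.8
grasp_force: 0.0
```

```bash
python3 - <<'E'
from h import *
status(W([-52,150,240]),RA)
f=bot.grab_frame("wrist");m=((f["pixels"].min(2)>90)&(np.ptp(f["pixels"].astype(int),2)<45)).astype(np.uint8)
N,L,S,Ce=cv2.connectedComponentsWithStats(m)
for i in range(1,N):
    if S[i,4]>150: print(Ce[i].round(),S[i].tolist(),C(onz(f,Ce[i],55)))
print("pred",proj(f,[W([-52,0,55]),W([-26,0,55]),W([-52,26,55])]).round())
s=bot.grab_frame("scene");grip(s)
# locked grip end points as seen in s4 crop
for p in((297,213.6),(314.4,220.6),(305.7,217.1)): print(p,[ (lambda o,d:C(o+d*((y-(o-case)@ey)/(d@ey))))(*ray(s,p)) for y in(124,150,176)])
d=s["pixels"][205:225,290:320].max(2)
for r in d: print(*["%3d"%v for v in r])
E
```

```text
t 17.2 tcp [483.7  91.8 203.2] case [-50.6   1.  203.2] ft [ 1.2 -0.4  0.8] w 0.8 gf 0.0
shift cm [ 0.11 14.9  -3.66] turn [ 0.29  0.18 90.01]
[257. 170.] [230, 140, 55, 60, 2567] [-54.4   1.3  55. ]
[381. 257.] [377, 238, 11, 39, 177] [ 37.1 129.   55. ]
[ 90. 275.] [59, 249, 63, 48, 1315] [  58.1 -174.8   55. ]
pred [[256. 173.]
 [256. 199.]
 [283. 173.]]
grip [302.4 216.5] [292, 205, 22, 20, 111] [ 58.5 150.  135.8] r 112.0 th 0.806
grip [292.  219.5] [292, 219, 1, 2, 2] [118.6 150.  182.1] r 187.3 th 0.746
(297, 213.6) [array([ 32.4, 124. , 107.4]), array([ 93.4, 150. , 178.4]), array([154.4, 176. , 249.4])]
(314.4, 220.6) [array([-108.6,  124. ,  -55. ]), array([-33.6, 150. ,  32.2]), array([ 41.5, 176. , 119.4])]
(305.7, 217.1) [array([-31.5, 124. ,  33.8]), array([ 35.9, 150. , 112.1]), array([103.3, 176. , 190.4])]
108 145 150 135 128 118  97  81  75  68  56  52  67  82  86  81  83  93 108 130 144 145 145 142 141 140 138 138 139 139
 79  99 119 127 121 104  84  77  71  58  46  57  83  93  86  83  89 101 121 141 152 152 151 150 148 145 142 140 141 139
 67  80 106 118 108  89  
[... 1434 characters left out ...]
  73  69  67  62  56  47  37  25  21  24  28  26  28  32  46  67  89 109 120 128 139 151 163 186 206
 80  68  53  57  67  75  88  95 100 101  97  84  61  41  27  20  24  23  25  26  31  41  58  69  92 120 135 139 153 176
 81  73  66  67  73  83  97 109 121 134 137 126 108  84  61  39  25  18  20  25  25  23  24  30  64 111 133 134 136 142
 83  82  78  76  79  86 100 119 135 144 145 142 138 127 107  84  63  42  34  26  19  24  23  34  76 119 139 141 138 136
 82  81  78  78  82  92 108 127 138 143 144 144 144 143 138 125 109  95  80  61  41  24  20  51 100 134 146 147 145 145
 82  78  78  81  90 103 118 132 137 139 140 140 143 143 144 143 140 136 127 108  85  62  49  77 118 141 146 146 146 147
```

The spool stands at case (-54,1) on the floor and the stay is still locked. Now I'll triangulate the locked grip.

```bash
python3 - <<'E'
from h import *
T=pickle.load(open("t5.pkl","rb"));s=bot.grab_frame("scene")
p=proj(T,[W([40,y,115]) for y in(124,150,176)]);print(p.round(1))
c=p[1].round().astype(int);x0,y0=c[0]-16,c[1]-10
m=(T["pixels"][y0:y0+20,x0:x0+32].max(2))
for r in m: print(*["%3d"%v for v in r])
print(x0,y0)
E
```

```text
[[203.  169.7]
 [194.  167.4]
 [185.  165.2]]
160 160 160 160 160 160 159 159 161 160 161 160 151 125 113 112 112 112 111 111 112 114 117 119 118 113 111 103  84  67  82 108
160 161 160 161 160 160 161 160 158 158 157 155 141 119 112 113 112 113 114 113 114 114 113 114 114 114 112 102  85  70  85 111
160 160 160 160 161 160 160 155 146 141 142 138 125 117 115 116 116 116 116 116 117 116 117 117 118 117 115 102  85  74  92 114
160 160 161 161 160 160 157 143 126 121 120 120 117 114 116 116 117 117 116 116 118 117 117 117 118 118 114 102  85  76  94 115
160 161 160 160 160 161 155 130 113 110 111 113 115 115 115 116 116 115 116 115 115 116 116 116 116 117 113 101  84  75  94 113
160 160 161 160 160 161 154 124  97  91  93 102 110 112 113 114 114 115 116 115 116 115 116 116 116 116 113 100  85  76  93 112
161 160 160 160 160 161 155 122  78  61  63  77  87  93  96 102 109 111 111 112 113 115 114 114 114 113 111  99  85  75  93 111
161 160 160 160 160 160 154 114  66  46  46  51  56  61  66  75  86  89  94 100 107 108 108 111 111 112 110  98  84  76  92 109
160 160 160 160 159 161 151 10
[... 813 characters left out ...]
 105  88  80  87 103  96  98 121 113  97 104 107  91
160 157 144 137 130 116 110 109 104 103 104 104 103 104 105 110 116 130 126 109  94  93 105 129 129 131 143 134 115 109  98  85
161 159 158 156 153 141 137 132 118 112 111 106 105 104 104 104 106 111 110 105  98  95 102 121 130 144 151 147 135 115  94  83
160 161 160 161 158 156 156 153 142 137 133 118 113 112 113 110 106 106 110 106 100  96  97 101 115 143 151 151 141 114  90  82
160 159 160 160 160 160 161 160 158 156 154 141 137 137 137 132 118 118 128 116 105 101  99 100 115 144 151 150 140 111  84  81
160 160 160 159 160 160 160 161 160 160 160 157 156 156 157 153 143 142 149 138 119 111 106 106 120 149 156 153 140 109  83  84
178 157
```

```bash
python3 - <<'E'
from h import *
T=pickle.load(open("t5.pkl","rb"));s=bot.grab_frame("scene")
for x,z in((38,113),(40,115),(42,113),(40,111),(38,117)):
    print(x,z,"scene",proj(s,[W([x,y,z]) for y in(124,150,176)]).round(1).tolist(),"top",proj(T,[W([x,150,z])]).round(1).tolist())
for q in((305,218.9),(305,219.2),(304.5,219)):
    X,e=tri([(T,[194.2,166.7]),(s,q)]);print(q,C(X),e,np.hypot(C(X)[0]+19,C(X)[2]-55))
E
```

```text
38 113 scene [[296.1, 213.5], [305.4, 217.4], [314.8, 221.4]] top [[193.9, 168.3]]
40 115 scene [[295.8, 213.4], [305.1, 217.4], [314.5, 221.4]] top [[194.0, 167.4]]
42 113 scene [[295.4, 214.5], [304.6, 218.4], [314.1, 222.4]] top [[194.3, 166.9]]
40 111 scene [[295.7, 214.5], [304.9, 218.4], [314.3, 222.4]] top [[194.2, 167.8]]
38 117 scene [[296.2, 212.4], [305.5, 216.3], [314.9, 220.3]] top [[193.7, 167.9]]
(305, 218.9) [ 42.5 150.9 112.2] [[-0.1, 0.0], [-0.1, 0.0]] 83.98863018290035
(305, 219.2) [ 42.7 151.1 111.4] [[-0.1, 0.0], [-0.1, 0.0]] 83.59336098040323
(304.5, 219) [ 42.9 150.4 111.9] [[0.1, -0.0], [0.1, -0.0]] 84.0786536523986
```

Call:
apply_moves --targets '[[[0,3,0,0,0,8,0.8],[0,6.5,0,0,0,16.5,0.7],[0,10,0,0,0,25,0.6],[0,13.5,0,0,0,33.5,0.6],[-0.5,16,0,0,0,42,0.6],[-2,17,0,0,0,50.5,0.6],[-4,17,0,0,0,59,0.6],[-6,17,0,0,0,67.5,0.6],[-8,16.5,0,0,0,76,0.6],[-9,16,0,0,0,84,0.6]]]'

```text
t: 18.4
tool_pos: [608.8, 224.2, 195.8]
ee_rot: [[0.148, 0.989, -0.004], [0.989, -0.148, -0.001], [-0.002, -0.004, -1.0]]
ft_force: [0.4, -0.4, -0.7]
gripper_width: 0.598
grasp_force: 0.0
```

Call:
apply_moves --targets '[[[0,0,0,0,0,6,0.6],[0,0,0,0,0,6,0.6],[0,0,0,0,0,6,0.6]]]'

```text
t: 18.7
tool_pos: [607.9, 224.8, 196.9]
ee_rot: [[0.242, 0.97, -0.003], [0.97, -0.242, -0.001], [-0.001, -0.003, -1.0]]
ft_force: [-0.8, 0.2, -0.8]
gripper_width: 0.598
grasp_force: 0.0
```

```bash
python3 - <<'E'
from h import *
status(W([42,159,94]),RA)
f=bot.grab_frame("wrist");pickle.dump(f,open("w8.pkl","wb"))
p=proj(f,[W([42,y,113]) for y in(124,150,176)]);print(p.round())
m=((f["pixels"].max(2)<50)).astype(np.uint8);N,L,S,Ce=cv2.connectedComponentsWithStats(m)
for i in range(1,N):
    if S[i,4]>100:print(Ce[i].round(),S[i].tolist())
E
```

```text
t 18.7 tcp [607.9 224.8 196.9] case [ 37.3 160.4 196.9] ft [-0.8  0.2 -0.8] w 0.598 gf 0.0
shift cm [-0.12  0.5  10.29] turn [-0.18  0.08  0.14]
[[265. 239.]
 [265. 208.]
 [266. 175.]]
[265. 214.] [256, 179, 18, 63, 891]
[190. 228.] [168, 220, 41, 17, 261]
[253. 335.] [0, 232, 512, 152, 38170]
```

The rod in the wrist view is centred at (265,214), end at row 179, matching the prediction. Descend and grip.

Call:
apply_moves --targets '[[[0,0.5,2,0,0,0,0.6],[0,0.5,5,0,0,0,0.6],[0,0.5,7.5,0,0,0,0.6],[0,0.5,9.3,0,0,0,0.6],[0,0.5,10.2,0,0,0,0.5],[0,0.5,10.3,0,0,0,0.4],[0,0.5,10.3,0,0,0,0.3],[0,0.5,10.3,0,0,0,0.24]]]' --grip_force 25

```text
t: 19.55
tool_pos: [614.7, 224.0, 97.5]
ee_rot: [[0.244, 0.97, 0.003], [0.97, -0.244, 0.001], [0.001, 0.002, -1.0]]
ft_force: [0.0, -0.6, 0.7]
gripper_width: 0.243
grasp_force: 0.0
```

Call:
apply_moves --targets '[[[0,0,0,0,0,0,0.2],[0,0,0,0,0,0,0.15],[0,0,0,0,0,0,0.05],[0,0,0,0,0,0,0.05]]]'

```text
t: 19.95
tool_pos: [613.7, 224.1, 97.1]
ee_rot: [[0.244, 0.97, 0.0], [0.97, -0.244, 0.0], [0.0, -0.0, -1.0]]
ft_force: [-3.2, 0.3, 6.2]
gripper_width: 0.153
grasp_force: 24.9
```

```bash
python3 - <<'E'
from h import *
status(W([42,159,94]),RA);print(ftcase());grip(bot.grab_frame("scene"))
E
```

```text
t 19.95 tcp [613.7 224.1  97.1] case [ 43.1 161.   97.1] ft [-3.2  0.3  6.2] w 0.153 gf 24.9
shift cm [-0.2  -0.11  0.31] turn [-0.   -0.03  0.  ]
[-3.2 -0.5  6.2]
grip [311.1 200.8] [294, 182, 35, 46, 746] [ 12.2 150.  150.1] r 100.1 th 1.254
grip [292.  219.5] [292, 219, 1, 2, 2] [118.6 150.  182.1] r 187.3 th 0.746
```

Gripped (0.153 is about 14 mm). Working out the arc rows about the foot pin.

```bash
cat >>h.py <<'E'
px,r=-18.8,84.5
def P(th): return np.array([px+r*np.cos(th),55+r*np.sin(th)])
def rows(a,b,n):
    for t in np.linspace(a,b,n+1)[1:]: d=(P(t)-P(a))/10;print([0,round(d[0],2),round(-d[1],2),0,0,0,0.05])
c0=np.array([43.1,97.1]) # tcp case x,z at th0=.76
def rad(th,off=None):
    f=ftcase();c=C(bot.sense()["tool_pos"]);u=np.array([np.cos(th),np.sin(th)]);v=np.array([-np.sin(th),np.cos(th)])
    p=np.array([c[0],c[2]])-c0+P(.76);q=p-[px,55]
    print("th act",round(np.arctan2(q[1],q[0]),3),"r",round(np.hypot(*q),1),"F",f,"radial",round(f[[0,2]]@u,1),"tang",round(f[[0,2]]@v,1),"y",c[1],"w",bot.sense()["gripper_width"],bot.sense()["t"])
E
python3 - <<'E'
from h import *
for a,n in((.76,7),(.97,8),(1.21,10),(1.61,10),(2.01,10),(2.41,10)):
    print(a);rows(a,a+n*(.03 if a<1.2 else .04),n)
E
```

```text
0.76
[0, np.float64(-0.18), np.float64(-0.18), 0, 0, 0, 0.05]
[0, np.float64(-0.36), np.float64(-0.36), 0, 0, 0, 0.05]
[0, np.float64(-0.55), np.float64(-0.53), 0, 0, 0, 0.05]
[0, np.float64(-0.74), np.float64(-0.69), 0, 0, 0, 0.05]
[0, np.float64(-0.94), np.float64(-0.85), 0, 0, 0, 0.05]
[0, np.float64(-1.14), np.float64(-1.0), 0, 0, 0, 0.05]
[0, np.float64(-1.35), np.float64(-1.15), 0, 0, 0, 0.05]
0.97
[0, np.float64(-0.21), np.float64(-0.14), 0, 0, 0, 0.05]
[0, np.float64(-0.43), np.float64(-0.27), 0, 0, 0, 0.05]
[0, np.float64(-0.65), np.float64(-0.4), 0, 0, 0, 0.05]
[0, np.float64(-0.87), np.float64(-0.52), 0, 0, 0, 0.05]
[0, np.float64(-1.1), np.float64(-0.64), 0, 0, 0, 0.05]
[0, np.float64(-1.33), np.float64(-0.74), 0, 0, 0, 0.05]
[0, np.float64(-1.56), np.float64(-0.84), 0, 0, 0, 0.05]
[0, np.float64(-1.79), np.float64(-0.94), 0, 0, 0, 0.05]
1.21
[0, np.float64(-0.32), np.float64(-0.11), 0, 0, 0, 0.05]
[0, np.float64(-0.64), np.float64(-0.21), 0, 0, 0, 0.05]
[0, np.float64(-0.97), np.float64(-0.3), 0, 0, 0, 0.05]
[0, np.float64(-1.3), np.float64(-0.37), 0, 0, 0, 0.05]
[0, np.
[... 1320 characters left out ...]
at64(1.52), 0, 0, 0, 0.05]
[0, np.float64(-2.46), np.float64(1.76), 0, 0, 0, 0.05]
[0, np.float64(-2.69), np.float64(2.0), 0, 0, 0, 0.05]
2.41
[0, np.float64(-0.22), np.float64(0.26), 0, 0, 0, 0.05]
[0, np.float64(-0.43), np.float64(0.52), 0, 0, 0, 0.05]
[0, np.float64(-0.63), np.float64(0.79), 0, 0, 0, 0.05]
[0, np.float64(-0.82), np.float64(1.07), 0, 0, 0, 0.05]
[0, np.float64(-1.0), np.float64(1.36), 0, 0, 0, 0.05]
[0, np.float64(-1.16), np.float64(1.66), 0, 0, 0, 0.05]
[0, np.float64(-1.32), np.float64(1.96), 0, 0, 0, 0.05]
[0, np.float64(-1.46), np.float64(2.26), 0, 0, 0, 0.05]
[0, np.float64(-1.59), np.float64(2.58), 0, 0, 0, 0.05]
[0, np.float64(-1.7), np.float64(2.89), 0, 0, 0, 0.05]
```

Call:
apply_moves --targets '[[[0,-0.18,-0.18,0,0,0,0.05],[0,-0.36,-0.36,0,0,0,0.05],[0,-0.55,-0.53,0,0,0,0.05],[0,-0.74,-0.69,0,0,0,0.05]]]'

```text
t: 20.4
tool_pos: [607.7, 225.8, 103.3]
ee_rot: [[0.244, 0.97, 0.004], [0.97, -0.244, 0.001], [0.002, 0.003, -1.0]]
ft_force: [4.6, 2.4, -1.2]
gripper_width: 0.15
grasp_force: 24.4
```

```bash
python3 - <<'E'
from h import *
rad(.88);rows(.88,1.21,10)
E
```

```text
th act 0.865 r 84.7 F [ 3.8  3.5 -1.2] radial 1.5 tang -3.7 y 161.3 w 0.14988090846049504 20.4
[0, np.float64(-0.22), np.float64(-0.17), 0, 0, 0, 0.05]
[0, np.float64(-0.44), np.float64(-0.34), 0, 0, 0, 0.05]
[0, np.float64(-0.67), np.float64(-0.5), 0, 0, 0, 0.05]
[0, np.float64(-0.9), np.float64(-0.65), 0, 0, 0, 0.05]
[0, np.float64(-1.14), np.float64(-0.8), 0, 0, 0, 0.05]
[0, np.float64(-1.39), np.float64(-0.93), 0, 0, 0, 0.05]
[0, np.float64(-1.63), np.float64(-1.06), 0, 0, 0, 0.05]
[0, np.float64(-1.89), np.float64(-1.18), 0, 0, 0, 0.05]
[0, np.float64(-2.14), np.float64(-1.29), 0, 0, 0, 0.05]
[0, np.float64(-2.4), np.float64(-1.39), 0, 0, 0, 0.05]
```

Call:
apply_moves --targets '[[[0,-0.22,-0.17,0,0,0,0.05],[0,-0.44,-0.34,0,0,0,0.05],[0,-0.67,-0.5,0,0,0,0.05],[0,-0.9,-0.65,0,0,0,0.05],[0,-1.14,-0.8,0,0,0,0.05],[0,-1.39,-0.93,0,0,0,0.05]]]'

```text
t: 21.0
tool_pos: [595.0, 229.0, 113.9]
ee_rot: [[0.244, 0.97, 0.006], [0.97, -0.244, 0.0], [0.002, 0.006, -1.0]]
ft_force: [4.7, 0.7, 1.6]
gripper_width: 0.153
grasp_force: 24.4
```

```bash
python3 - <<'E'
from h import *
rad(1.08);rows(1.08,1.48,10)
E
```

```text
th act 1.061 r 85.9 F [4.4 1.8 1.6] radial 3.5 tang -3.1 y 161.2 w 0.1530533254161315 21.0
[0, np.float64(-0.3), np.float64(-0.15), 0, 0, 0, 0.05]
[0, np.float64(-0.61), np.float64(-0.29), 0, 0, 0, 0.05]
[0, np.float64(-0.92), np.float64(-0.42), 0, 0, 0, 0.05]
[0, np.float64(-1.24), np.float64(-0.54), 0, 0, 0, 0.05]
[0, np.float64(-1.56), np.float64(-0.64), 0, 0, 0, 0.05]
[0, np.float64(-1.89), np.float64(-0.73), 0, 0, 0, 0.05]
[0, np.float64(-2.21), np.float64(-0.81), 0, 0, 0, 0.05]
[0, np.float64(-2.55), np.float64(-0.87), 0, 0, 0, 0.05]
[0, np.float64(-2.88), np.float64(-0.93), 0, 0, 0, 0.05]
[0, np.float64(-3.22), np.float64(-0.96), 0, 0, 0, 0.05]
```

Call:
apply_moves --targets '[[[0,-0.3,-0.15,0,0,0,0.05],[0,-0.61,-0.29,0,0,0,0.05],[0,-0.92,-0.42,0,0,0,0.05],[0,-1.24,-0.54,0,0,0,0.05],[0,-1.56,-0.64,0,0,0,0.05],[0,-1.89,-0.73,0,0,0,0.05],[0,-2.21,-0.81,0,0,0,0.05],[0,-2.55,-0.87,0,0,0,0.05]]]'

```text
t: 21.8
tool_pos: [571.1, 235.0, 124.2]
ee_rot: [[0.244, 0.97, 0.008], [0.97, -0.244, 0.0], [0.002, 0.008, -1.0]]
ft_force: [3.9, -0.4, 5.8]
gripper_width: 0.15
grasp_force: 24.9
```

```bash
python3 - <<'E'
from h import *
rad(1.4);rows(1.4,1.8,10);grip(bot.grab_frame("scene"))
E
```

```text
th act 1.371 r 87.0 F [3.9 0.6 5.8] radial 6.4 tang -2.9 y 161.3 w 0.15048165674727382 21.8
[0, np.float64(-0.33), np.float64(-0.05), 0, 0, 0, 0.05]
[0, np.float64(-0.67), np.float64(-0.09), 0, 0, 0, 0.05]
[0, np.float64(-1.01), np.float64(-0.11), 0, 0, 0, 0.05]
[0, np.float64(-1.34), np.float64(-0.12), 0, 0, 0, 0.05]
[0, np.float64(-1.68), np.float64(-0.12), 0, 0, 0, 0.05]
[0, np.float64(-2.02), np.float64(-0.1), 0, 0, 0, 0.05]
[0, np.float64(-2.36), np.float64(-0.07), 0, 0, 0, 0.05]
[0, np.float64(-2.69), np.float64(-0.03), 0, 0, 0, 0.05]
[0, np.float64(-3.03), np.float64(0.03), 0, 0, 0, 0.05]
[0, np.float64(-3.36), np.float64(0.1), 0, 0, 0, 0.05]
grip [316.  194.2] [303, 181, 25, 29, 337] [-16.3 150.  149.2] r 94.2 th 1.542
grip [297.2 213.8] [293, 211, 9, 6, 33] [ 92.4 150.  176.9] r 165.1 th 0.83
grip [292. 219.] [292, 219, 1, 1, 1] [118.9 150.  184. ] r 188.8 th 0.752
```

Call:
apply_moves --targets '[[[0,-0.33,-0.1,0,0,0,0.05],[0,-0.67,-0.18,0,0,0,0.05],[0,-1.01,-0.24,0,0,0,0.05],[0,-1.34,-0.27,0,0,0,0.05],[0,-1.68,-0.27,0,0,0,0.05],[0,-2.02,-0.25,0,0,0,0.05],[0,-2.36,-0.22,0,0,0,0.05],[0,-2.69,-0.18,0,0,0,0.05]]]'

```text
t: 22.65
tool_pos: [541.8, 242.4, 123.5]
ee_rot: [[0.245, 0.97, -0.0], [0.97, -0.245, 0.001], [0.001, -0.001, -1.0]]
ft_force: [-0.3, 3.3, 5.0]
gripper_width: 0.151
grasp_force: 26.2
```

```bash
python3 - <<'E'
from h import *
rad(1.72);rows(1.72,2.12,10)
E
```

```text
th act 1.723 r 85.6 F [-1.1  3.1  5. ] radial 5.1 tang 0.3 y 161.3 w 0.15106457213632304 22.65
[0, np.float64(-0.33), np.float64(0.06), 0, 0, 0, 0.05]
[0, np.float64(-0.66), np.float64(0.13), 0, 0, 0, 0.05]
[0, np.float64(-0.99), np.float64(0.21), 0, 0, 0, 0.05]
[0, np.float64(-1.32), np.float64(0.31), 0, 0, 0, 0.05]
[0, np.float64(-1.64), np.float64(0.42), 0, 0, 0, 0.05]
[0, np.float64(-1.95), np.float64(0.54), 0, 0, 0, 0.05]
[0, np.float64(-2.26), np.float64(0.67), 0, 0, 0, 0.05]
[0, np.float64(-2.56), np.float64(0.82), 0, 0, 0, 0.05]
[0, np.float64(-2.86), np.float64(0.98), 0, 0, 0, 0.05]
[0, np.float64(-3.15), np.float64(1.15), 0, 0, 0, 0.05]
```

Call:
apply_moves --targets '[[[0,-0.33,0.06,0,0,0,0.05],[0,-0.66,0.13,0,0,0,0.05],[0,-0.99,0.21,0,0,0,0.05],[0,-1.32,0.31,0,0,0,0.05],[0,-1.64,0.42,0,0,0,0.05],[0,-1.95,0.54,0,0,0,0.05],[0,-2.26,0.67,0,0,0,0.05],[0,-2.56,0.82,0,0,0,0.05]]]'

```text
t: 23.45
tool_pos: [515.8, 248.6, 113.4]
ee_rot: [[0.245, 0.97, -0.003], [0.97, -0.245, 0.001], [0.0, -0.003, -1.0]]
ft_force: [-3.3, 7.0, 3.1]
gripper_width: 0.149
grasp_force: 27.3
```

```bash
python3 - <<'E'
from h import *
rad(2.04);rows(2.04,2.44,10)
E
```

```text
th act 2.06 r 84.4 F [-4.9  6.   3.1] radial 5.0 tang 3.0 y 160.9 w 0.14931234238760707 23.45
[0, np.float64(-0.3), np.float64(0.16), 0, 0, 0, 0.05]
[0, np.float64(-0.59), np.float64(0.33), 0, 0, 0, 0.05]
[0, np.float64(-0.87), np.float64(0.51), 0, 0, 0, 0.05]
[0, np.float64(-1.15), np.float64(0.71), 0, 0, 0, 0.05]
[0, np.float64(-1.42), np.float64(0.91), 0, 0, 0, 0.05]
[0, np.float64(-1.68), np.float64(1.12), 0, 0, 0, 0.05]
[0, np.float64(-1.93), np.float64(1.35), 0, 0, 0, 0.05]
[0, np.float64(-2.18), np.float64(1.58), 0, 0, 0, 0.05]
[0, np.float64(-2.41), np.float64(1.83), 0, 0, 0, 0.05]
[0, np.float64(-2.63), np.float64(2.08), 0, 0, 0, 0.05]
```

Call:
apply_moves --targets '[[[0,-0.3,0.16,0,0,0,0.05],[0,-0.59,0.33,0,0,0,0.05],[0,-0.87,0.51,0,0,0,0.05],[0,-1.15,0.71,0,0,0,0.05],[0,-1.42,0.91,0,0,0,0.05],[0,-1.68,1.12,0,0,0,0.05],[0,-1.93,1.35,0,0,0,0.05],[0,-2.18,1.58,0,0,0,0.05]]]'

```text
t: 24.25
tool_pos: [493.6, 253.5, 95.9]
ee_rot: [[0.244, 0.97, -0.006], [0.97, -0.244, -0.0], [-0.002, -0.005, -1.0]]
ft_force: [-1.5, 6.8, -1.2]
gripper_width: 0.149
grasp_force: 27.7
```

```bash
python3 - <<'E'
from h import *
rad(2.36);rows(2.36,2.72,9)
E
```

```text
th act 2.402 r 84.6 F [-3.1  6.2 -1.2] radial 1.4 tang 3.0 y 160.2 w 0.14912280637493525 24.25
[0, np.float64(-0.23), np.float64(0.24), 0, 0, 0, 0.05]
[0, np.float64(-0.46), np.float64(0.5), 0, 0, 0, 0.05]
[0, np.float64(-0.67), np.float64(0.76), 0, 0, 0, 0.05]
[0, np.float64(-0.87), np.float64(1.03), 0, 0, 0, 0.05]
[0, np.float64(-1.06), np.float64(1.31), 0, 0, 0, 0.05]
[0, np.float64(-1.24), np.float64(1.6), 0, 0, 0, 0.05]
[0, np.float64(-1.41), np.float64(1.89), 0, 0, 0, 0.05]
[0, np.float64(-1.57), np.float64(2.19), 0, 0, 0, 0.05]
[0, np.float64(-1.71), np.float64(2.49), 0, 0, 0, 0.05]
```

Call:
apply_moves --targets '[[[0,-0.23,0.24,0,0,0,0.05],[0,-0.46,0.5,0,0,0,0.05],[0,-0.67,0.76,0,0,0,0.05],[0,-0.87,1.03,0,0,0,0.05],[0,-1.06,1.31,0,0,0,0.05],[0,-1.24,1.6,0,0,0,0.05],[0,-1.41,1.89,0,0,0,0.05],[0,-1.57,2.19,0,0,0,0.05]]]'

```text
t: 25.05
tool_pos: [477.3, 257.1, 73.1]
ee_rot: [[0.244, 0.97, -0.008], [0.97, -0.244, -0.001], [-0.003, -0.008, -1.0]]
ft_force: [-2.4, 6.0, -4.4]
gripper_width: 0.146
grasp_force: 26.7
```

```bash
python3 - <<'E'
from h import *
rad(2.68);rows(2.70,2.94,8)
E
```

```text
th act 2.734 r 86.2 F [-3.8  5.3 -4.4] radial 1.4 tang 5.6 y 159.7 w 0.14584787102267285 25.05
[0, np.float64(-0.1), np.float64(0.23), 0, 0, 0, 0.05]
[0, np.float64(-0.2), np.float64(0.46), 0, 0, 0, 0.05]
[0, np.float64(-0.29), np.float64(0.7), 0, 0, 0, 0.05]
[0, np.float64(-0.38), np.float64(0.94), 0, 0, 0, 0.05]
[0, np.float64(-0.45), np.float64(1.18), 0, 0, 0, 0.05]
[0, np.float64(-0.52), np.float64(1.43), 0, 0, 0, 0.05]
[0, np.float64(-0.58), np.float64(1.67), 0, 0, 0, 0.05]
[0, np.float64(-0.64), np.float64(1.92), 0, 0, 0, 0.05]
```

Call:
apply_moves --targets '[[[0,-0.09,0.2,0,0,0,0.05],[0,-0.18,0.42,0,0,0,0.05],[0,-0.26,0.64,0,0,0,0.05],[0,-0.34,0.86,0,0,0,0.05],[0,-0.4,1.08,0,0,0,0.05],[0,-0.46,1.3,0,0,0,0.05],[0,-0.46,1.3,0,0,0,0.05]]]'

```text
t: 25.75
tool_pos: [471.8, 258.2, 59.2]
ee_rot: [[0.244, 0.97, -0.01], [0.97, -0.244, -0.001], [-0.003, -0.01, -1.0]]
ft_force: [-3.0, 7.7, -7.4]
gripper_width: 0.151
grasp_force: 25.7
```

```bash
python3 - <<'E'
from h import *
rad(2.88);rows(2.88,3.06,9)
f=bot.grab_frame("top");F=pickle.load(open("f0.pkl","rb"))["top"]
print(proj(f,[handle]))
d=cv2.absdiff(f["pixels"],F["pixels"]).max(2)[145:245,200:300];print((d>40).sum())
E
```

```text
th act 2.906 r 87.2 F [-4.8  6.7 -7.4] radial 2.7 tang 8.4 y 159.4 w 0.15135226719715852 25.75
[0, np.float64(-0.04), np.float64(0.16), 0, 0, 0, 0.05]
[0, np.float64(-0.08), np.float64(0.33), 0, 0, 0, 0.05]
[0, np.float64(-0.12), np.float64(0.49), 0, 0, 0, 0.05]
[0, np.float64(-0.15), np.float64(0.66), 0, 0, 0, 0.05]
[0, np.float64(-0.18), np.float64(0.83), 0, 0, 0, 0.05]
[0, np.float64(-0.2), np.float64(0.99), 0, 0, 0, 0.05]
[0, np.float64(-0.23), np.float64(1.16), 0, 0, 0, 0.05]
[0, np.float64(-0.24), np.float64(1.33), 0, 0, 0, 0.05]
[0, np.float64(-0.26), np.float64(1.5), 0, 0, 0, 0.05]
[[234.9074433 222.1232116]]
65
```

Call:
apply_moves --targets '[[[0,-0.04,0.16,0,0,0,0.05],[0,-0.08,0.33,0,0,0,0.05],[0,-0.12,0.49,0,0,0,0.05],[0,-0.12,0.49,0,0,0,0.05]]]'

```text
t: 26.2
tool_pos: [470.6, 258.5, 54.3]
ee_rot: [[0.244, 0.97, -0.01], [0.97, -0.244, -0.001], [-0.003, -0.01, -1.0]]
ft_force: [-3.0, 7.7, -7.2]
gripper_width: 0.152
grasp_force: 25.5
```

```bash
python3 - <<'E'
from h import *
rad(2.95)
E
```

```text
th act 2.964 r 87.3 F [-4.8  6.8 -7.2] radial 3.3 tang 8.0 y 159.4 w 0.15203421419935392 26.2
```

Call:
apply_moves --targets '[[[0,-0.02,0.16,0,0,0,0.05],[0,-0.05,0.33,0,0,0,0.05],[0,-0.05,0.33,0,0,0,0.05]]]'

```text
t: 26.5
tool_pos: [470.5, 258.7, 51.6]
ee_rot: [[0.244, 0.97, -0.01], [0.97, -0.244, -0.001], [-0.003, -0.009, -1.0]]
ft_force: [-2.9, 7.8, -5.7]
gripper_width: 0.147
grasp_force: 25.4
```

```bash
python3 - <<'E'
from h import *
rad(2.99)
E
```

```text
th act 2.995 r 87.1 F [-4.7  6.8 -5.7] radial 3.8 tang 6.3 y 159.6 w 0.14749093356651 26.5
```

Call:
apply_moves --targets '[[[0,0,0.1,0,0,0,0.05],[0,-0.02,0.2,0,0,0,0.05],[0,-0.02,0.2,0,0,0,0.05]]]'

```text
t: 26.8
tool_pos: [470.9, 258.9, 50.6]
ee_rot: [[0.244, 0.97, -0.009], [0.97, -0.244, -0.0], [-0.002, -0.008, -1.0]]
ft_force: [-3.1, 7.1, -1.5]
gripper_width: 0.152
grasp_force: 25.7
```

```bash
python3 - <<'E'
from h import *
rad(3.02)
# bar in top view, front post end vs. start
f=bot.grab_frame("top");pickle.dump(f,open("t9.pkl","wb"));F=pickle.load(open("f0.pkl","rb"))["top"]
for g in(F,f):
    hsv=cv2.cvtColor(g["pixels"],cv2.COLOR_RGB2HSV);w=hsv[205:240,222:262];m=(w[...,1]<75);ys,xs=np.nonzero(m);print(xs.mean()+222,ys.mean()+205,m.sum())
    a=g["pixels"][140:255,200:300]
d=cv2.absdiff(f["pixels"],F["pixels"]).max(2)
ys,xs=np.nonzero(d[145:245,212:300]>40);print(len(xs),xs.mean()+212 if len(xs) else 0)
E
```

```text
th act 3.006 r 86.6 F [-4.8  6.1 -1.5] radial 4.6 tang 2.1 y 159.9 w 0.15211472674198592 26.8
238.49668874172187 223.16556291390728 151
238.44736842105263 223.13815789473685 152
0 0
```

Call:
apply_moves --targets '[[[0,0.01,0.08,0,0,0,0.05],[0,0.02,0.15,0,0,0,0.05],[0,0.02,0.15,0,0,0,0.05]]]'

```text
t: 27.15
tool_pos: [471.1, 259.0, 49.6]
ee_rot: [[0.245, 0.97, -0.009], [0.97, -0.245, -0.0], [-0.002, -0.008, -1.0]]
ft_force: [-5.1, 6.7, 1.3]
gripper_width: 0.152
grasp_force: 25.9
```

```bash
python3 - <<'E'
from h import *
rad(3.02)
E
```

```text
th act 3.017 r 86.2 F [-6.6  5.2  1.3] radial 6.7 tang -0.5 y 160.0 w 0.1523631135842786 27.15
```

The lid is resting. Release and withdraw upward.

Call:
apply_moves --targets '[[[0,0,0,0,0,0,0.2],[0,0,0,0,0,0,0.35],[0,0,0,0,0,0,0.5],[0,0,0,0,0,0,0.6],[0.3,0,-1,0,0,0,0.6],[0.6,0,-3.5,0,0,0,0.6],[1,0,-7.5,0,0,0,0.6],[2,0,-12,0,0,0,0.6],[4,0,-16,0,0,0,0.6],[6,0,-19,0,0,0,0.6]]]'

```text
t: 28.15
tool_pos: [490.7, 317.7, 246.7]
ee_rot: [[0.245, 0.97, 0.005], [0.97, -0.245, 0.002], [0.003, 0.004, -1.0]]
ft_force: [1.3, 0.1, 0.1]
gripper_width: 0.604
grasp_force: 0.0
```

Call:
apply_moves --targets '[[[3,0,-1,0,0,0,0.6],[5,0,-1,0,0,0,0.6],[5,0,-1,0,0,0,0.6]]]'

```text
t: 28.45
tool_pos: [502.3, 367.3, 253.6]
ee_rot: [[0.242, 0.97, 0.002], [0.97, -0.242, 0.001], [0.002, 0.002, -1.0]]
ft_force: [0.1, -0.6, -0.1]
gripper_width: 0.6
grasp_force: 0.0
```

```bash
python3 - <<'E'
from h import *
F=pickle.load(open("f0.pkl","rb"));status(handle,RA)
S={n:bot.grab_frame(n) for n in("top","scene")}
d=cv2.absdiff(S["top"]["pixels"],F["top"]["pixels"]).max(2);print("top diff lid",(d[145:245,212:300]>40).sum(),"bystander cup",(d[160:200,90:130]>40).sum(),"jar",(d[203:225,340:368]>40).sum())
grip(S["scene"])
a=cv2.resize(S["scene"]["pixels"][140:270,130:430,::-1],None,fx=2.6,fy=2.2,interpolation=cv2.INTER_CUBIC);b=cv2.resize(S["top"]["pixels"][140:280,90:400,::-1],(780,300));cv2.imwrite("pics/end.png",np.vstack([a,b]))
E
```

```text
t 28.45 tcp [502.3 367.3 253.6] case [-100.   272.7  253.6] ft [ 0.1 -0.6 -0.1] w 0.6 gf 0.0
shift cm [-27.29   1.92  11.11] turn [ 0.1  -0.1   0.13]
top diff lid 0 bystander cup 1129 jar 0
grip [296.9 213.5] [292, 209, 10, 12, 52] [ 93.9 150.  179.3] r 167.9 th 0.833
grip [326.  197.4] [318, 194, 16, 8, 38] [-103.3  150.    63.9] r 84.8 th 3.036
grip [295.1 206.6] [294, 205, 3, 4, 9] [107.8 150.  214.6] r 203.8 th 0.899
```

View pics/end.png

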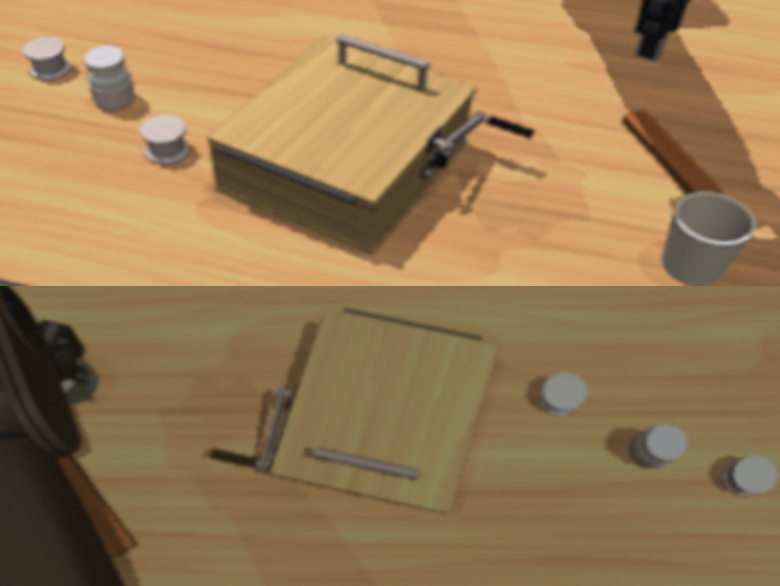

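The lid is fully shut and the grip is back at (510,127), its starting place. The cup at (705,240), the wood strip at (670,150) and the jar at (108,78) haven't moved, and the arm touches nothing. The cup pixels that changed in the top view are only the arm in front of it.

```bash
python3 -c "
from rig import bot
print(bot.job_done())"
```

```text
the job is handed in; nothing more can be done
None
```

The spool is standing on the case floor, the stay is folded and the lid is fully shut; the job was handed in at about 28.5 s with the jar, cup and wood strip unmoved and the arm touching nothing.

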